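# Fit the pump end cover and gauge the gap under its flange

## Robot

A 6-joint arm with a two-finger parallel gripper is mounted at the origin on the work surface. World frame = base frame: x ahead of the robot, y to its left, z up, the work surface at z = 0. Lengths are in m, angles in rad, forces in N, time in s.
With the tool pointing down it reaches from about 0.15 to 0.775 m from the base axis. Payload 6.1 kg.
Tool frame: the origin (TCP) lies on the centre line of the jaws, within the pads' length; the fingertips stand r.tcp_to_tips ahead of it and the grasp point (between the pads) lies 8 mm behind it (r.tcp_to_tips is the distance from the TCP to the fingertips, in m); x points along the fingers, z is the direction in which the jaws open and shut, and the axes are right-handed (so a half turn about x gives the same grasp; the last joint's range is limited). The gripper opens to 85 mm and grips with 20 to 120 N. Pads are 22 mm wide; open, the fingers measure 114 mm over their backs; the gripper's body (76 mm by 85 mm) begins 54 mm behind the grasp point. The pads swing forward as they close: fully open they stand 13 mm farther back than shut.
Start: joints at [-1.213, 0.126, -0.04, 1.405, 0, 1.571], TCP at [0.184, -0.492, 0.242] pointing down, gripper open.
Joint ranges: [-2.72, 2.72], [-0.95, 1.95], [-1.27, 1.35], [-1.78, 2.02], [-1.46, 1.47], [-3.14, 3.14]. Speed limits (rad/s): [2.39, 2.39, 3.01, 3.14, 3.14, 3.14].

## Interface

Orientations are given as a rotation vector (axis times angle).
In Python, from station import r gives the robot as it stands.
- The arm moves only by the tool apply_moves, never from a script. Its argument "deltas" is a list that holds one entry, the list of rows, each a list of 6 numbers: the shift along the tool's x, y, z as a fraction of full scale, then the turn, a rotation vector about the tool's x, y, z as a fraction of full scale. In form: [[[x, y, z, wx, wy, wz], ...]]. A call has 1 to 20 rows; each row is the pose to reach, as a shift and turn from the pose commanded when the call began, along the tool's axes at that moment, turning the shorter way round; what a row does not reach only later rows make up. Full scale, the value 1, is 100 mm for a shift and pi rad for a turn. A row lasts 1/10 s, in which the tool goes at most 50 mm and 8.59 degrees, less where a joint would pass 70% of its speed; a pose out of reach is approached as far as the arm can. A call with a number of a shift or a turn outside -1 to 1 is refused whole. A call with a gripper value outside its range is refused whole. "claw" is the gripper's target within -1 to 1 (fully open at 1, half-way at 0, shut at -1), set as the call begins (left out, the last holds). The fingers move at their own pace and stop on an object; the grip force is fixed at half the most. Time passes only in rows, so rows that repeat a pose let the fingers close. It gives the time, the measured TCP pose, the force and the opening at its end, in the units of the state.
- r.sense(): the state, without advancing time (a new reading comes with each control period).
- r.capture(name): name is "scene" or "top"; returns (picture, depth): 400x640x3 uint8, blue, green, red; 400x640 float32, m along the optical axis (not along the pixel's ray), 0 where there is no reading.
- r.get_calibration(name): a dict with "fovy" (degrees; the focal length in pixels is half the picture's height over the tangent of half this angle, whatever the lens; pixels are square), "cx", "cy" (the principal point, pixels), "world_to_cam" (4x4, takes a point from world to camera coordinates). Camera axes: x right, y up, looking along -z (the intrinsics and any distortion apply to the point x, -y, -z); pixel columns grow to the right and rows downward; lengths in m; the calibration is good to about 2 mm. A picture is of the moment at which its call begins. get_calibration takes no time and is no camera call.
- r.finish_job(): hands the job in, once; it reports no verdict.
The state is a dict: "time_s": time; "joint_positions": joint angles; "qvel": joint speeds; "joint_torque": joint torques, N m; "position": TCP position; "tcp_rot": TCP orientation; "force": force on the tool from outside, world axes, zero at the start; "moment": the same for the moment, N m; "finger_gap": finger opening in m.
Only numpy, scipy, OpenCV 4.12 (cv2) and the standard library are available. Lean on these libraries where they do the work, as an engineer would, in place of code of your own. Each camera call takes 0.05 s, during which the arm holds its last target.

## Task

Gently lower the steel end cover, round spigot down and grey lug up, into the round pocket of the aluminium pump body and let go of it. Then take the stepped feeler by its yellow handle and slide its blade flat along the pump's top face into the gap under the cover's flange, towards the middle of the cover, without forcing it, until it drags snugly and the red line on the blade is at the flange's edge. Finish still gripping the feeler and holding it still at that depth, with the cover left fitted in its pocket and the oil bottle, calculator and spanner left alone.

Things in the scene. Friction and masses are not known exactly. Their poses are not given: they have to be found in the camera images.
- pump_body: fixed aluminium block 150 x 150 x 40 mm with a round blind pocket in the middle of its top: 54 mm diameter, 12 mm deep, 2 mm chamfer at its mouth. A brass pipe stub (22 mm diameter) sticks 19 mm out of its +x side. Origin: centre of its underside, on the bench; z up, x and y along its sides
- pocket_floor (a point): centre of the pocket's floor, 28 mm above the bench; the seated cover's origin is here, with 2 mm of play all round the spigot
- pump_face (a point): centre of the pocket's mouth, in the plane of the block's flat top face, 40 mm above the bench; the seated cover's flange is 3.5 mm above this face
- cover: loose steel end cover, 0.85 kg, standing upright on its spigot. Spigot: 50 mm diameter, 15.5 mm high, 3 mm chamfer at its foot. Flange: 120 mm diameter, 15.5 to 23.5 mm above the origin, lower edge bevelled 4 x 4 mm. Grey square lug to grip: 28 x 28 mm, 23.5 to 63.5 mm above the origin. Origin: centre of the spigot's underside; z up through the lug; x, y square to the lug's faces
- cover_lug_top (a point): centre of the top of the cover's lug, 63.5 mm above the cover's origin
- gauge: loose stepped feeler, 0.12 kg, lying flat. Yellow handle 60 (x) x 14 (y) x 40 (z) mm, to grip across its 14 mm; a flat steel blade 18 mm wide runs 80 mm out of its front along +x, undersides level. Near its tip the blade is 2 mm thick, the rest 5 mm. Red line across it 24 mm from the tip. Origin: centre of the handle's underside; z up, x towards the tip
- gauge_tip (a point): middle of the blade's tip, 110 mm ahead of the gauge's origin, 1 mm above its underside. The first 8 mm from the tip are 2 mm thick, then a 5 mm long ramp on the upper side leads to 5 mm: the tip enters the 3.5 mm gap freely, then the blade lifts the flange's edge about 1.5 mm and drags with a few newtons
- oil_bottle: green bottle 48 mm diameter, 110 mm high, a bystander; origin: centre of its underside
- calculator: grey pocket calculator 130 x 75 x 12 mm lying flat, a bystander; origin: centre of its underside
- spanner: steel spanner 170 mm long lying flat on the robot's side of the pump body, a bystander; origin: underside of its middle
Mind the look-alikes: they are no part of the job. What is meant by the cover is not brown or green, and is the smaller of those in its own colour.

How it is judged:
By the outcome, as a careful person would: the job done as asked, in the order asked, and still so for the second after the job is handed in, while the arm keeps its last pose, push and grip.
It also fails if it takes over 54 s, if anything falls off the work surface, if the arm or the gripper's body presses on something with over 40 N, if the wrist force passes 120 N, or if a joint passes its speed limit or range.

## Working session

There is one attempt and no reset: what is moved stays moved. The work goes in short steps, Python scripts to look and compute and a tool call to move; the robot and the scene stay as the last step left them, time stands still between calls to the robot, and variables do not carry over. Pictures are saved under pics/ and viewed, and the job is handed in when it is done.

Besides the shell and the picture viewer there is one more tool, called after "Request:" as a command line: name --argument value ..., lists and objects as JSON in quotes. apply_moves: Moves the arm, as the interface text tells. Shift numbers are shares of 100 mm and turn numbers shares of pi rad, none past 1 either way. Its arguments: {"type":"object","properties":{"deltas":{"type":"array"},"claw":{"type":"number"}},"required":["deltas"]}

```bash
ls; mkdir -p pics; python3 - <<'E'
from station import r
import cv2,numpy as np
for n in("scene","top"):
    p,d=r.capture(n); cv2.imwrite(f"pics/{n}0.png",p); np.save(f"pics/{n}0.npy",d); print(n,r.get_calibration(n))
s=r.sense();print(s,r.tcp_to_tips)
E
```

```text
pics
scene {'fovy': 53.88064730818627, 'cx': 314.7494202700284, 'cy': 197.0730177688452, 'world_to_cam': array([[-0.76511184,  0.6438047 ,  0.0109257 ,  0.42459134],
       [-0.54584626, -0.65750962,  0.51935822,  0.17420566],
       [ 0.34154902,  0.39140337,  0.85448679, -1.35287151],
       [ 0.        ,  0.        ,  0.        ,  1.        ]])}
top {'fovy': 46.691478331764344, 'cx': 319.03022828405363, 'cy': 201.72361172643946, 'world_to_cam': array([[ 0.02158629, -0.99976006,  0.00372202, -0.09367479],
       [ 0.99878331,  0.02173001,  0.04426862, -0.44601188],
       [-0.04433888,  0.0027619 ,  0.99901273, -1.29304624],
       [ 0.        ,  0.        ,  0.        ,  1.        ]])}
{'time_s': 0.1, 'joint_positions': array([-1.21298601e+00,  1.26351322e-01, -4.05050358e-02,  1.40537910e+00,
       -1.14670285e-05,  1.57080367e+00]), 'qvel': array([-0.00021654, -0.00079316,  0.00074339, -0.00072024,  0.00109429,
        0.00053975]), 'joint_torque': array([-4.39736774e-03, -4.36905169e+01,  3.53605342e+01,  1.35953771e-02,
       -3.69488534e-04, -1.01422316e-05]), 'position': array([ 0.18374541, -0.49143203,  0.24159062]), 'tcp_rot': array([ 0.942549  ,  1.35871061, -0.9412091 ]), 'force': array([ 0.27984067, -0.09980665,  0.37184956]), 'moment': array([-0.00479901,  0.05869739, -0.00213851]), 'finger_gap': 0.08529662957614659} 0.011
```

View pics/scene0.png

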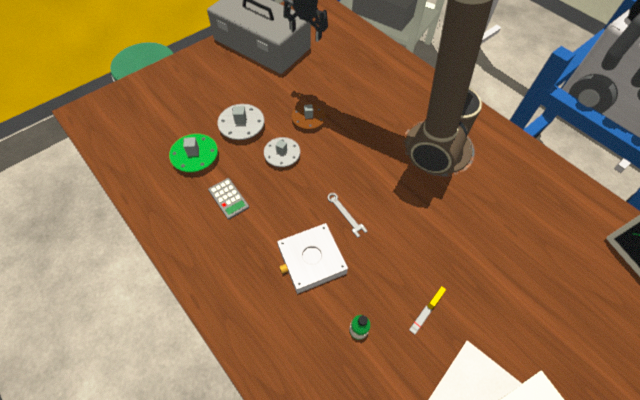

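View pics/top0.png

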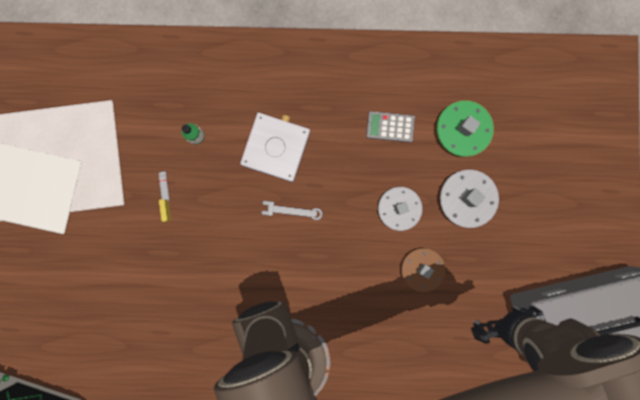

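The top view shows four cover-like discs: small grey (400,208), large grey (469,198), green (465,128) and brown (424,270). "Not brown or green, and the smaller in its own colour" gives the small grey one at (400,208), or (282,152) in the scene view. The pump is at (275,147), the gauge at (164,197) with its tip at (163,173), and the spanner at (292,211).

```bash
cat > h.py <<'E'
import numpy as np,cv2
from station import r
def cal(n):
    c=r.get_calibration(n); f=200/np.tan(np.radians(c["fovy"])/2); return c,f,c["world_to_cam"]
def ray(n,u,v,z):
    c,f,T=cal(n); d=np.array([(u-c["cx"])/f,-(v-c["cy"])/f,-1.]); R=T[:3,:3]
    o=-R.T@T[:3,3]; w=R.T@d; return o+w*(z-o[2])/w[2]
def proj(n,p):
    c,f,T=cal(n); q=T[:3,:3]@np.array(p)+T[:3,3]; return c["cx"]+f*q[0]/-q[2], c["cy"]-f*q[1]/-q[2]
def unproj(n,u,v,d):
    c,f,T=cal(n); q=np.array([(u-c["cx"])/f*d,-(v-c["cy"])/f*d,-d]); return T[:3,:3].T@(q-T[:3,3])
E
python3 - <<'E'
from h import *
print(r.get_calibration("top").keys())
p=cv2.imread("pics/top0.png");D=np.load("pics/top0.npy")
for nm,(u,v) in dict(lug=(402,209),flange=(388,200),big=(476,198),pump=(255,130),pfloor=(275,147),gh=(164,210),bench=(330,170)).items(): print(nm,unproj("top",u,v,D[v,u]).round(4))
p2=cv2.imread("pics/scene0.png")
def crop(p,u,v,w,h,k,name): cv2.imwrite(name,cv2.resize(p[v:v+h,u:u+w],None,fx=k,fy=k,interpolation=cv2.INTER_CUBIC))
crop(p,370,180,70,60,8,"pics/c_cov.png")
crop(p,150,110,170,120,4,"pics/c_pump.png")
crop(p2,255,125,60,50,8,"pics/c_cov2.png")
crop(p2,260,210,200,140,4,"pics/c_pump2.png")
E
```

```text
dict_keys(['fovy', 'cx', 'cy', 'world_to_cam'])
lug [ 0.4309 -0.3087  0.0594]
flange [ 0.4566 -0.2766  0.019 ]
big [ 0.4636 -0.5004  0.0843]
pump [0.6418 0.0978 0.0372]
pfloor [0.5974 0.0422 0.0259]
gh [0.4147 0.3415 0.0374]
bench [ 0.5398 -0.1133 -0.0042]
```

```bash
sleep 0.1; ls pics
```

```text
c_cov.png
c_cov2.png
c_pump.png
c_pump2.png
scene0.npy
scene0.png
top0.npy
top0.png
```

View pics/c_cov.png

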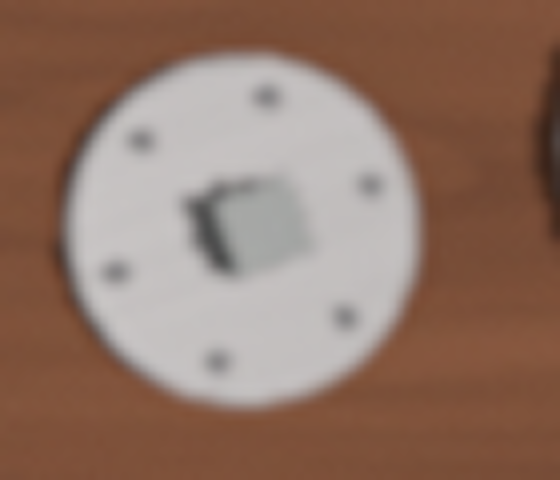

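View pics/c_pump.png

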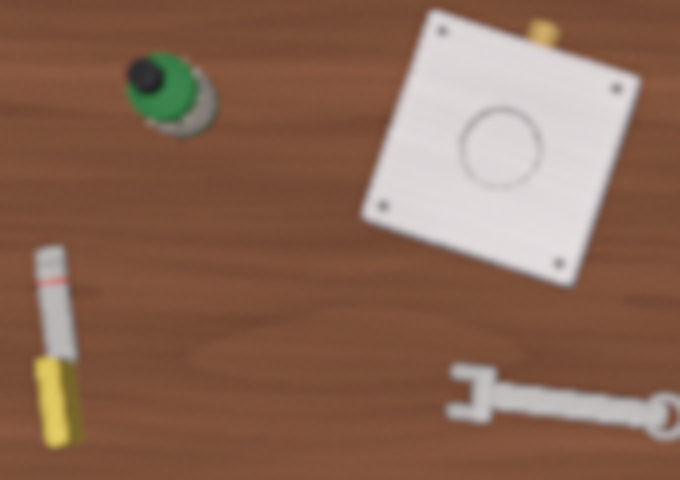

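View pics/c_cov2.png

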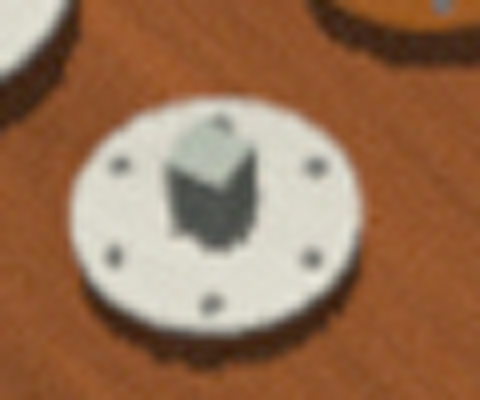

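View pics/c_pump2.png

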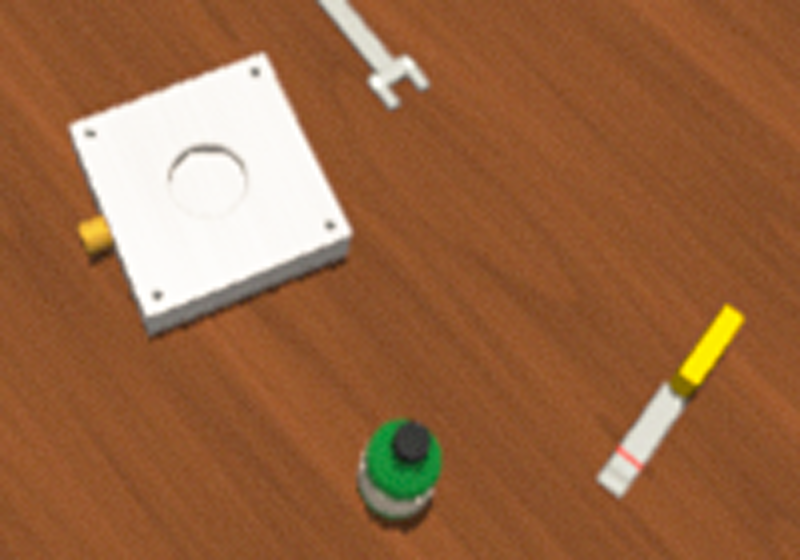

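The close crop shows the small plain grey flange with its grey lug, so this is the right cover. Next I'll measure centres in both views.

```bash
cat > meas.py <<'E'
from h import *
def rect(mask,n,z):
    cs,_=cv2.findContours(mask.astype(np.uint8),cv2.RETR_EXTERNAL,cv2.CHAIN_APPROX_NONE); c=max(cs,key=cv2.contourArea)
    pts=np.array([ray(n,a,b,z)[:2] for a,b in c[:,0]])
    return c,pts
def fitcirc(pts):
    A=np.c_[2*pts,np.ones(len(pts))];s=np.linalg.lstsq(A,(pts**2).sum(1),rcond=None)[0];return s[:2],np.sqrt(s[2]+s[:2]@s[:2])
def sub(p,x0,y0,x1,y1):
    m=np.zeros(p.shape[:2],bool); m[y0:y1,x0:x1]=1; return m
E
python3 - <<'E'
from meas import *
p={n:cv2.imread(f"pics/{n}0.png") for n in("top","scene")}
hsv={n:cv2.cvtColor(p[n],cv2.COLOR_BGR2HSV) for n in p}
# flange
B=dict(top=(372,182,428,234),scene=(258,134,304,170))
for n in p:
    h=hsv[n]; m=(h[...,1]<70)&(h[...,2]>90)&sub(p[n],*B[n])
    m=cv2.morphologyEx(m.astype(np.uint8),cv2.MORPH_CLOSE,np.ones((5,5)))
    c,pts=rect(m,n,0.0235 if n=="scene" else .0215); print(n,"flange",*fitcirc(pts),cv2.boundingRect(c))
# lug top colour
for n,(u,v) in dict(top=(402,208),scene=(281,144)).items(): print(n,p[n][v-1:v+2,u-1:u+2].reshape(-1,3).tolist(), p[n][v,u-12])
# pump
B=dict(top=(235,105,315,188),scene=(270,220,352,296))
for n in p:
    h=hsv[n]; m=(h[...,1]<60)&(h[...,2]>(150 if n=="top" else 200))&sub(p[n],*B[n])
    m=cv2.morphologyEx(m.astype(np.uint8),cv2.MORPH_OPEN,np.ones((3,3)))
    c,pts=rect(m,n,0.040); rr=cv2.minAreaRect((pts*1000).astype(np.float32)); print(n,"pump",rr, (cv2.boxPoints(rr)).tolist())
# gauge handle
B=dict(top=(155,195,175,226),scene=(425,280,450,310))
for n in p:
    h=hsv[n]; m=(h[...,0]>20)&(h[...,0]<36)&(h[...,1]>120)&(h[...,2]>(170 if n=="top" else 180))&sub(p[n],*B[n])
    c,pts=rect(m,n,0.040); rr=cv2.minAreaRect((pts*1000).astype(np.float32)); print(n,"handle",rr,np.mean(pts,0))
B=dict(top=(155,168,172,200),scene=(400,300,435,340))
for n in p:
    h=hsv[n]; m=(h[...,1]<70)&(h[...,2]>110)&sub(p[n],*B[n])
    c,pts=rect(m,n,0.005); rr=cv2.minAreaRect((pts*1000).astype(np.float32)); print(n,"blade",rr)
E
```

```text
top flange [ 0.43425505 -0.30940491] 0.06142545615284975 (378, 186, 45, 45)
scene flange [ 0.43797715 -0.31073521] 0.05999069283641264 (264, 137, 36, 30)
top [[165, 167, 166], [165, 167, 165], [165, 166, 165], [165, 167, 166], [165, 167, 166], [165, 166, 165], [166, 167, 166], [165, 167, 166], [165, 166, 165]] [194 195 198]
scene [[175, 187, 178], [173, 187, 181], [175, 186, 181], [177, 189, 184], [173, 185, 180], [177, 189, 181], [176, 187, 182], [175, 189, 183], [171, 188, 181]] [174 188 189]
top pump ((596.933837890625, 41.679901123046875), (155.10462951660156, 154.73126220703125), 73.21712493896484) [[500.47064208984375, -10.230148315429688], [648.6112670898438, -54.90812683105469], [693.3970336914062, 93.58995056152344], [545.2564086914062, 138.26792907714844]]
scene pump ((601.0827026367188, 40.11975860595703), (152.15042114257812, 151.17124938964844), 72.76661682128906) [[506.35205078125, -10.146778106689453], [650.736572265625, -54.933467864990234], [695.8133544921875, 90.38629150390625], [551.4288330078125, 135.17298889160156]]
top handle ((414.60931396484375, 344.6051025390625), (61.016197204589844, 15.167790412902832), 9.645038604736328) [0.41508126 0.34457096]
scene handle ((420.14923095703125, 344.0677490234375), (61.44572067260742, 15.480475425720215), 9.195937156677246) [0.41984114 0.34379285]
top blade ((485.259033203125, 356.4763488769531), (81.8502197265625, 23.549833297729492), 9.453619003295898)
scene blade ((475.6273498535156, 353.27685546875), (53.479652404785156, 19.567689895629883), 9.265275955200195)
```

```bash
cat >> h.py <<'E'
from scipy.spatial.transform import Rotation as Ro
def plan(pos,jaw,tilt=None):
    """rows numbers to bring TCP to pos with tool down, jaw axis along world angle jaw(deg, mod 180), from sensed pose"""
    s=r.sense();R0=Ro.from_rotvec(s["tcp_rot"])
    best=None
    for k in(0,180):
        a=np.radians(jaw+k);z=np.array([np.cos(a),np.sin(a),0]);x=np.array([0,0,-1.]);R1=Ro.from_matrix(np.c_[x,np.cross(z,x),z])
        w=(R0.inv()*R1).as_rotvec()
        if best is None or np.linalg.norm(w)<np.linalg.norm(best):best=w
    t=R0.inv().apply(np.array(pos)-s["position"])
    print("t",s["time_s"],"pos",s["position"].round(4),"F",s["force"].round(1),"gap",round(s["finger_gap"],4))
    print("R",R0.as_matrix().round(3).tolist()); print("shift",(t/0.1).round(3),"turn",(best/np.pi).round(4))
E
python3 - <<'E'
from meas import *
p=cv2.imread("pics/top0.png"); g=p[...,1].astype(int)
m=(g>145)&(g<182)&sub(p,392,196,414,220); m=cv2.morphologyEx(m.astype(np.uint8),cv2.MORPH_OPEN,np.ones((3,3)))
c,pts=rect(m,"top",.0635);print(cv2.minAreaRect((pts*1000).astype(np.float32)))
# upsampled
P=cv2.resize(p[195:222,390:416],None,fx=8,fy=8,interpolation=cv2.INTER_CUBIC)[...,1].astype(int)
m=cv2.morphologyEx(((P>140)&(P<182)).astype(np.uint8),cv2.MORPH_OPEN,np.ones((25,25)))
cs,_=cv2.findContours(m,cv2.RETR_EXTERNAL,cv2.CHAIN_APPROX_NONE);c=max(cs,key=cv2.contourArea)[:,0]
pts=np.array([ray("top",390+(a+.5)/8-.5,195+(b+.5)/8-.5,.0635)[:2] for a,b in c]);print(cv2.minAreaRect((pts*1000).astype(np.float32)))
p=cv2.imread("pics/scene0.png");P=cv2.resize(p[130:165,265:300],None,fx=8,fy=8,interpolation=cv2.INTER_CUBIC)
print(proj("scene",(.436,-.31,.0635)))
m=(P[...,2]>140)&(P[...,2]<200)&(P[...,1]-P[...,2].astype(int)>2)
m=cv2.morphologyEx(m.astype(np.uint8),cv2.MORPH_OPEN,np.ones((17,17)))
cs,_=cv2.findContours(m,cv2.RETR_EXTERNAL,cv2.CHAIN_APPROX_NONE);c=max(cs,key=cv2.contourArea)[:,0]
pts=np.array([ray("scene",265+(a+.5)/8-.5,130+(b+.5)/8-.5,.0635)[:2] for a,b in c]);print(cv2.minAreaRect((pts*1000).astype(np.float32)))
plan((.436,-.310,.2),15); plan((.436,-.310,.2),105)
E
```

```text
((435.0487060546875, -310.9985046386719), (29.821557998657227, 27.37925148010254), 19.23545265197754)
((435.88348388671875, -310.4226379394531), (34.22676086425781, 29.19148826599121), 16.301876068115234)
(np.float64(281.3468116487406), np.float64(143.501603347411))
((437.2669677734375, -312.209716796875), (28.922182083129883, 28.35243034362793), 21.289457321166992)
t 0.1 pos [ 0.1837 -0.4914  0.2416] F [ 0.3 -0.1  0.4] gap 0.0853
R [[-0.001, 0.937, 0.35], [0.001, 0.35, -0.937], [-1.0, -0.0, -0.001]]
shift [ 0.417  2.998 -0.815] turn [-4.694e-01 -4.000e-04 -3.000e-04]
t 0.1 pos [ 0.1837 -0.4914  0.2416] F [ 0.3 -0.1  0.4] gap 0.0853
R [[-0.001, 0.937, 0.35], [0.001, 0.35, -0.937], [-1.0, -0.0, -0.001]]
shift [ 0.417  2.998 -0.815] turn [ 0.0306 -0.0005  0.    ]
```

Request:
apply_moves --deltas '[[[0.1, 0.5, -0.14, 0.008, 0, 0], [0.2, 1.0, -0.28, 0.008, 0, 0], [0.2, 1.0, -0.28, 0.008, 0, 0]]]' --claw 1

```text
time_s: 0.4
position: [0.2701, -0.4275, 0.2208]
tcp_rot: [0.96, 1.352, -0.956]
force: [-0.3, 0.8, 0.5]
finger_gap: 0.0849
```

Request:
apply_moves --deltas '[[[0.1, 0.5, -0.14, 0, 0, 0], [0.2, 1.0, -0.28, 0, 0, 0], [0.2, 1.0, -0.28, 0, 0, 0]]]'

```text
time_s: 0.7
position: [0.3556, -0.3686, 0.2008]
tcp_rot: [0.959, 1.352, -0.956]
force: [-0.6, -1.0, -0.5]
finger_gap: 0.0855
```

```bash
python3 -c "
from h import *
plan((.436,-.310,.19),109)"
```

```text
t 0.7 pos [ 0.3556 -0.3686  0.2008] F [-0.6 -1.  -0.5] gap 0.0855
R [[-0.001, 0.944, 0.331], [0.002, 0.331, -0.944], [-1.0, 0.0, -0.002]]
shift [ 0.109  0.953 -0.286] turn [ 0.0019 -0.0008 -0.0001]
```

Request:
apply_moves --deltas '[[[0.25, 0.5, -0.14, 0.002, 0, 0], [0.5, 0.95, -0.29, 0.002, 0, 0], [0.5, 0.95, -0.29, 0.002, 0, 0], [0.5, 0.95, -0.29, 0.002, 0, 0]]]'

```text
time_s: 1.1
position: [0.4335, -0.312, 0.151]
tcp_rot: [0.964, 1.35, -0.964]
force: [0.2, -0.1, 0.7]
finger_gap: 0.0855
```

```bash
python3 - <<'E'
from h import *
plan((.436,-.310,.045),109)
for n,(u,v,w,h) in dict(top=(350,150,120,120),scene=(230,60,120,120)).items():
    p,d=r.capture(n); np.save(f"pics/{n}1.npy",d); cv2.imwrite(f"pics/{n}1.png",p); cv2.imwrite(f"pics/{n}1c.png",cv2.resize(p[v:v+h,u:u+w],None,fx=5,fy=5,interpolation=cv2.INTER_CUBIC)); 
    s=r.sense(); print(n,proj(n,s["position"]),s["position"])
E
```

```text
t 1.1 pos [ 0.4335 -0.312   0.151 ] F [ 0.2 -0.1  0.7] gap 0.0855
R [[-0.002, 0.946, 0.323], [0.001, 0.323, -0.946], [-1.0, -0.002, -0.002]]
shift [ 1.06   0.032 -0.008] turn [-0.0009 -0.0006  0.0006]
top (np.float64(410.46594886433155), np.float64(207.14020226189749)) [ 0.43303527 -0.31297521  0.15203564]
scene (np.float64(279.6349406222815), np.float64(123.63055182842936)) [ 0.43286262 -0.31361001  0.1527081 ]
```

View pics/top1c.png

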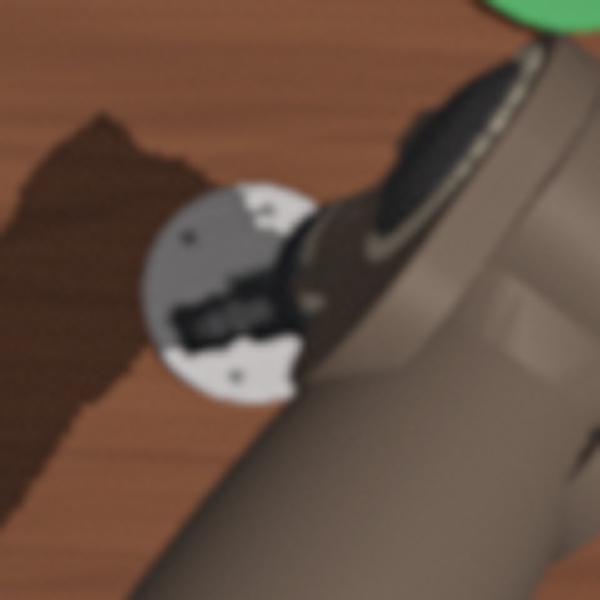

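View pics/scene1c.png

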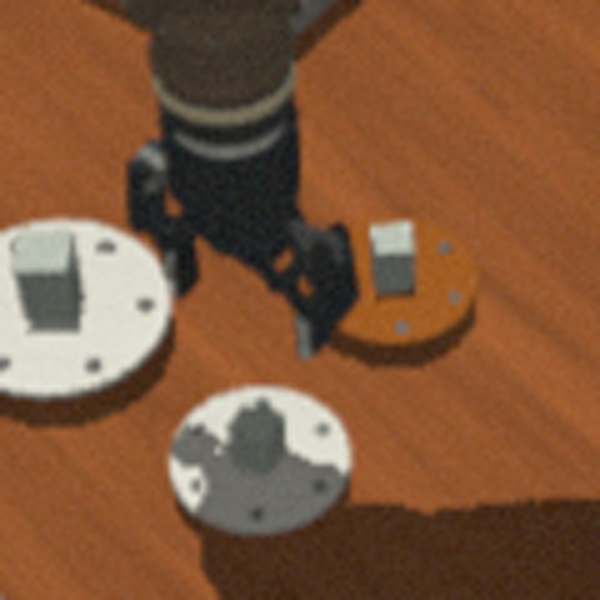

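In the scene view the two fingertips, at pixels (267,118) and (292,130), straddle the projected TCP at (280,124), so the calibration agrees. I'll descend now.

Request:
apply_moves --deltas '[[[0.3, 0.03, -0.01, 0, 0, 0], [0.6, 0.03, -0.01, 0, 0, 0], [0.9, 0.03, -0.01, 0, 0, 0], [1.0, 0.03, -0.01, 0, 0, 0], [1.0, 0.03, -0.01, 0, 0, 0], [1.0, 0.03, -0.01, 0, 0, 0]]]'

```text
time_s: 1.8
position: [0.4362, -0.3122, 0.0539]
tcp_rot: [0.966, 1.344, -0.966]
force: [0.0, 0.0, 0.1]
finger_gap: 0.0859
```

```bash
python3 - <<'E'
from h import *
plan((.436,-.3105,.045),109)
for n,(u,v,w,h) in dict(scene=(230,90,100,100)).items():
    p,d=r.capture(n); cv2.imwrite(f"pics/{n}2c.png",cv2.resize(p[v:v+h,u:u+w],None,fx=6,fy=6,interpolation=cv2.INTER_CUBIC)); 
    s=r.sense(); print(n,proj(n,s["position"]),s["position"])
E
```

```text
t 1.8 pos [ 0.4362 -0.3122  0.0539] F [0.  0.  0.1] gap 0.0859
R [[0.002, 0.948, 0.319], [-0.001, 0.319, -0.948], [-1.0, 0.001, 0.002]]
shift [ 0.089  0.003 -0.017] turn [-0.002   0.0005 -0.0003]
scene (np.float64(280.95810353398866), np.float64(144.9891387804925)) [ 0.4365959  -0.31222923  0.05424021]
```

View pics/scene2c.png

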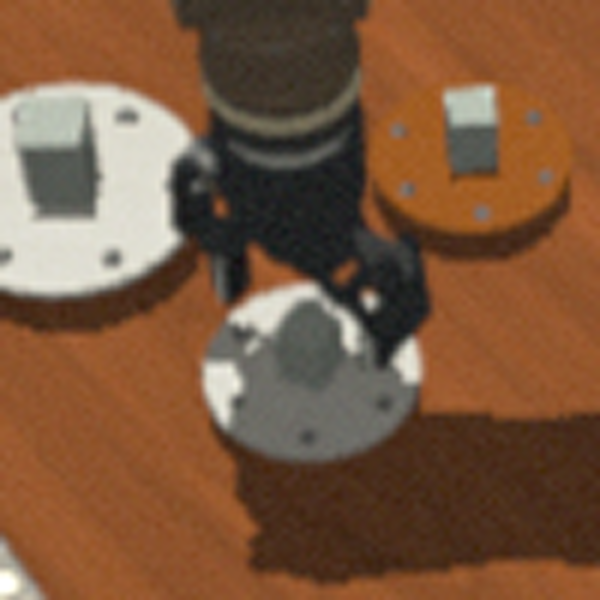

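The lug, at (282,146), sits centred between the fingertips at (269,139) and (293,150). I'll go down 8 mm and close.

Request:
apply_moves --deltas '[[[0.04, 0, -0.01, 0, 0, 0], [0.08, 0, -0.01, 0, 0, 0], [0.08, 0, -0.01, 0, 0, 0], [0.08, 0, -0.01, 0, 0, 0]]]'

```text
time_s: 2.25
position: [0.4356, -0.31, 0.0443]
tcp_rot: [0.965, 1.346, -0.965]
force: [0.1, 0.1, -0.4]
finger_gap: 0.0853
```

Request:
apply_moves --deltas '[[[0, 0, 0, 0, 0, 0], [0, 0, 0, 0, 0, 0], [0, 0, 0, 0, 0, 0], [0, 0, 0, 0, 0, 0], [0, 0, 0, 0, 0, 0], [0, 0, 0, 0, 0, 0], [0, 0, 0, 0, 0, 0], [0, 0, 0, 0, 0, 0], [0, 0, 0, 0, 0, 0], [0, 0, 0, 0, 0, 0]]]' --claw -1

```text
time_s: 3.25
position: [0.4358, -0.3104, 0.0446]
tcp_rot: [0.965, 1.345, -0.966]
force: [-0.7, -2.6, 3.6]
finger_gap: 0.027
```

Request:
apply_moves --deltas '[[[-0.1, 0, 0, 0, 0, 0], [-0.3, 0, 0, 0, 0, 0], [-0.5, 0, 0, 0, 0, 0], [-0.7, 0, 0, 0, 0, 0], [-0.9, 0, 0, 0, 0, 0], [-0.9, 0, 0, 0, 0, 0], [-0.9, 0, 0, 0, 0, 0]]]'

```text
time_s: 3.95
position: [0.4351, -0.3095, 0.1332]
tcp_rot: [0.966, 1.348, -0.965]
force: [0.5, 0.2, -9.5]
finger_gap: 0.0272
```

```bash
python3 - <<'E'
from meas import *
plan((.436+.163,-.3104+.351,.115),109)
s=r.sense()
p,d=r.capture("scene"); p2,d2=r.capture("top"); np.save("pics/s3d.npy",d);cv2.imwrite("pics/scene3.png",p);cv2.imwrite("pics/top3.png",p2)
u,v=map(int,proj("scene",s["position"]));P=p[v-50:v+50,u-50:u+50]
cv2.imwrite("pics/scene3c.png",cv2.resize(P,None,fx=6,fy=6,interpolation=cv2.INTER_CUBIC));print(u,v)
E
```

```text
t 3.95 pos [ 0.4351 -0.3095  0.1332] F [ 0.5  0.2 -9.5] gap 0.0272
R [[-0.001, 0.947, 0.321], [0.001, 0.321, -0.947], [-1.0, -0.001, -0.002]]
shift [ 0.184  2.675 -2.79 ] turn [-0.0016 -0.0006  0.0003]
280 129
```

View pics/scene3c.png

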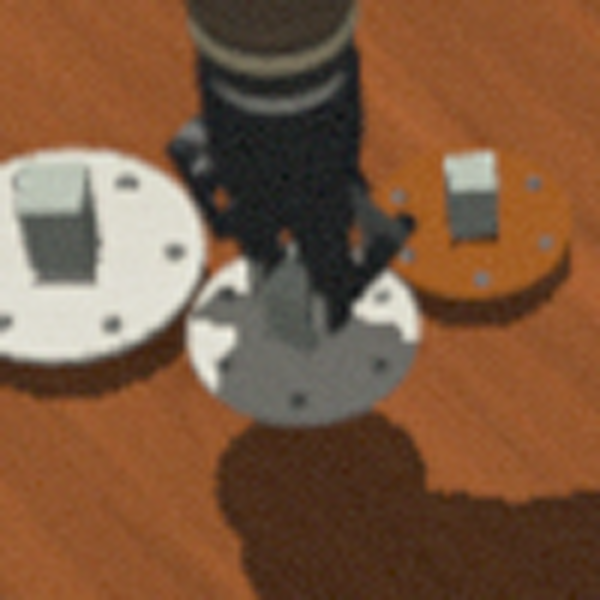

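Request:
apply_moves --deltas '[[[0, 0.15, -0.15, 0, 0, 0], [0, 0.4, -0.4, 0, 0, 0], [0, 0.65, -0.65, 0, 0, 0], [0, 0.9, -0.93, 0, 0, 0]]]'

```text
time_s: 4.45
position: [0.4906, -0.1919, 0.1326]
tcp_rot: [0.966, 1.348, -0.967]
force: [2.1, -0.5, -7.3]
finger_gap: 0.0276
```

Request:
apply_moves --deltas '[[[0, 0.25, -0.25, 0, 0, 0], [0, 0.5, -0.5, 0, 0, 0], [0, 0.75, -0.75, 0, 0, 0], [0, 0.9, -0.93, 0, 0, 0]]]'

```text
time_s: 4.85
position: [0.5465, -0.0738, 0.1325]
tcp_rot: [0.964, 1.349, -0.965]
force: [0.8, -0.5, -9.2]
finger_gap: 0.027
```

Request:
apply_moves --deltas '[[[0, 0.25, -0.25, 0, 0, 0], [0, 0.5, -0.5, 0, 0, 0], [0, 0.7, -0.75, 0, 0, 0], [0, 0.85, -0.9, 0, 0, 0], [0, 0.87, -0.93, 0, 0, 0], [0, 0.87, -0.93, 0, 0, 0], [0, 0.87, -0.93, 0, 0, 0], [0, 0.87, -0.93, 0, 0, 0]]]'

```text
time_s: 5.65
position: [0.5985, 0.0388, 0.1339]
tcp_rot: [0.966, 1.346, -0.967]
force: [0.1, -0.1, -8.5]
finger_gap: 0.0272
```

```bash
python3 - <<'E'
from meas import *
plan((.436+.163,-.3104+.351,.115),109)
s=r.sense()
p,d=r.capture("scene"); p2,d2=r.capture("top"); np.save("pics/s4d.npy",d);np.save("pics/t4d.npy",d2);cv2.imwrite("pics/scene4.png",p);cv2.imwrite("pics/top4.png",p2)
for n,P in(("scene",p),("top",p2)):
    u,v=map(int,proj(n,s["position"])); print(n,u,v)
    cv2.imwrite(f"pics/{n}4c.png",cv2.resize(P[v-50:v+50,u-50:u+50],None,fx=6,fy=6,interpolation=cv2.INTER_CUBIC))
E
```

```text
t 5.65 pos [0.5985 0.0388 0.1339] F [ 0.1 -0.1 -8.5] gap 0.0272
R [[-0.001, 0.948, 0.319], [-0.0, 0.319, -0.948], [-1.0, -0.001, -0.0]]
shift [ 0.189  0.011 -0.015] turn [-0.0021 -0.      0.0003]
scene 312 238
top 272 139
```

View pics/scene4c.png

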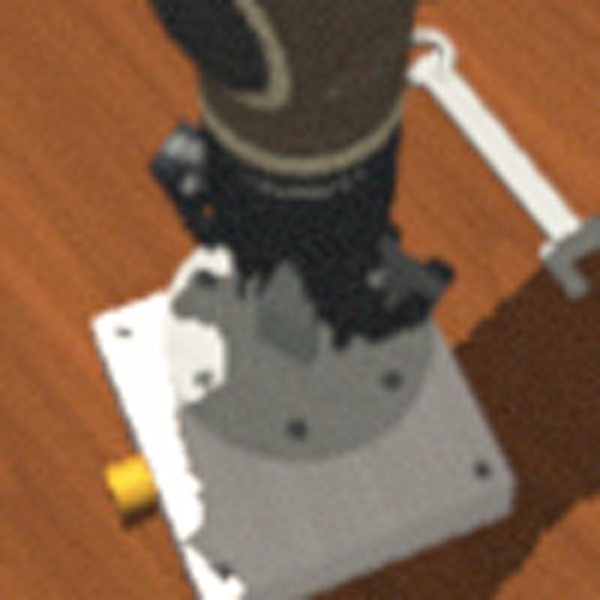

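View pics/top4c.png

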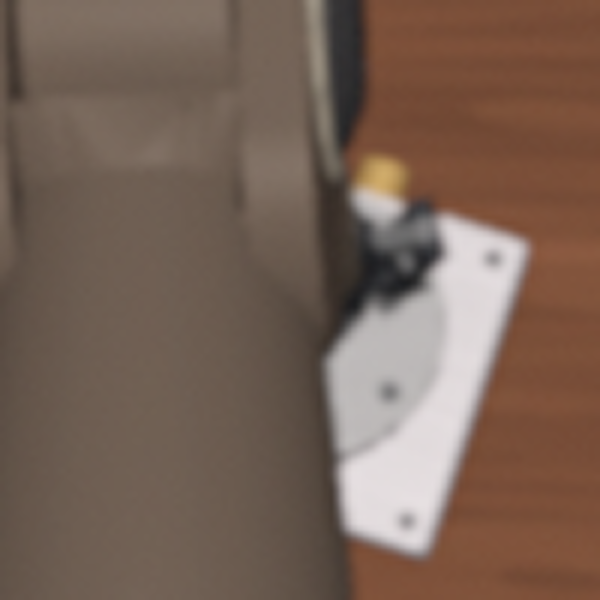

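```bash
python3 - <<'E'
from meas import *
from scipy.optimize import least_squares
s=r.sense(); n="scene"; p=cv2.imread("pics/scene4.png")
g=cv2.GaussianBlur(cv2.cvtColor(p,cv2.COLOR_BGR2GRAY),(0,0),0.8).astype(np.float32)
z=s["position"][2]-.0445+.0215; c0=s["position"][:2]
# radial edge search along world rays at height z
pts=[]
for a in np.radians(np.arange(0,360,4)):
    rad=np.arange(.052,.070,.0005)
    uv=np.array([proj(n,(c0[0]+q*np.cos(a),c0[1]+q*np.sin(a),z)) for q in rad],np.float32)
    val=cv2.remap(g,uv[:,0].reshape(1,-1),uv[:,1].reshape(1,-1),cv2.INTER_CUBIC)[0]
    dv=np.gradient(val); i=int(np.argmax(np.abs(dv)));
    print(int(np.degrees(a)),rad[i].round(4),dv[i].round(1),tuple((uv[i]-[262,188])*6//1),end=" | ")
E
```

```text
0 0.07 7.8 (np.float64(174.0), np.float64(423.0)) | 4 0.07 4.3 (np.float64(182.0), np.float64(431.0)) | 8 0.062 2.4 (np.float64(203.0), np.float64(426.0)) | 12 0.062 2.2 (np.float64(210.0), np.float64(432.0)) | 16 0.0625 1.9 (np.float64(218.0), np.float64(438.0)) | 20 0.0625 2.2 (np.float64(226.0), np.float64(443.0)) | 24 0.06 2.0 (np.float64(238.0), np.float64(443.0)) | 28 0.061 2.1 (np.float64(246.0), np.float64(449.0)) | 32 0.0595 2.3 (np.float64(256.0), np.float64(449.0)) | 36 0.061 2.8 (np.float64(265.0), np.float64(455.0)) | 40 0.0605 2.4 (np.float64(275.0), np.float64(456.0)) | 44 0.0625 2.3 (np.float64(284.0), np.float64(461.0)) | 48 0.052 2.5 (np.float64(295.0), np.float64(439.0)) | 52 0.0595 2.1 (np.float64(304.0), np.float64(455.0)) | 56 0.06 2.4 (np.float64(314.0), np.float64(456.0)) | 59 0.0605 2.3 (np.float64(324.0), np.float64(456.0)) | 64 0.061 2.3 (np.float64(334.0), np.float64(455.0)) | 68 0.06 2.5 (np.float64(343.0), np.float64(450.0)) | 72 0.061 2.5 (np.float64(353.0), np.float64(449.0)) | 76 0.06 2.4 (np.float64(361.0), np.float64(443.0)) | 80 0.0595 1.8 (np.floa
[... 3061 characters left out ...]
p.float64(287.0)) | 304 0.058 9.9 (np.float64(174.0), np.float64(294.0)) | 308 0.0595 12.3 (np.float64(168.0), np.float64(302.0)) | 312 0.059 9.1 (np.float64(167.0), np.float64(310.0)) | 316 0.058 3.5 (np.float64(168.0), np.float64(319.0)) | 320 0.0605 1.6 (np.float64(162.0), np.float64(327.0)) | Traceback (most recent call last):
  File "<stdin>", line 10, in <module>
  File "h.py", line 9, in proj
    c,f,T=cal(n); q=T[:3,:3]@np.array(p)+T[:3,3]; return c["cx"]+f*q[0]/-q[2], c["cy"]-f*q[1]/-q[2]
          ~~~^^^
  File "h.py", line 4, in cal
    c=r.get_calibration(n); f=200/np.tan(np.radians(c["fovy"])/2); return c,f,c["world_to_cam"]
ValueError: time passes only in moves, steps and waits
```

Request:
apply_moves --deltas '[[[0.15, 0.011, -0.015, 0, 0, 0], [0.3, 0.011, -0.015, 0, 0, 0], [0.42, 0.011, -0.015, 0, 0, 0], [0.45, 0.011, -0.015, 0, 0, 0], [0.45, 0.011, -0.015, 0, 0, 0], [0.45, 0.011, -0.015, 0, 0, 0], [0.45, 0.011, -0.015, 0, 0, 0]]]'

```text
time_s: 6.45
position: [0.6002, 0.0416, 0.0902]
tcp_rot: [0.966, 1.345, -0.965]
force: [0.2, -0.2, -7.7]
finger_gap: 0.027
```

```bash
python3 - <<'E'
from meas import *
plan((.599,.0406,.0725),109)
s=r.sense()
p,d=r.capture("scene")
u,v=map(int,proj("scene",s["position"]));print(u,v);cv2.imwrite("pics/scene5.png",p)
cv2.imwrite(f"pics/scene5c.png",cv2.resize(p[v-40:v+60,u-50:u+50],None,fx=6,fy=6,interpolation=cv2.INTER_CUBIC))
E
```

```text
t 6.45 pos [0.6002 0.0416 0.0902] F [ 0.2 -0.2 -7.7] gap 0.027
R [[0.002, 0.947, 0.321], [0.0, 0.321, -0.947], [-1.0, 0.001, 0.0]]
shift [ 0.177 -0.015  0.005] turn [-0.0017  0.0001 -0.0005]
312 247
```

View pics/scene5c.png

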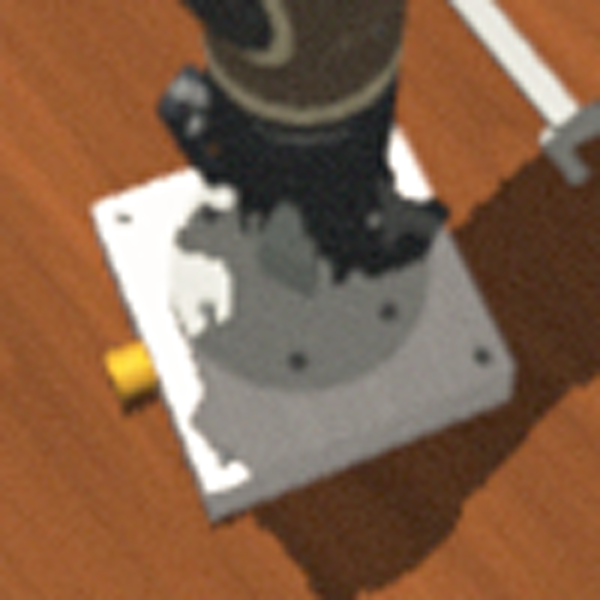

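Request:
apply_moves --deltas '[[[0.02, -0.007, 0, 0, 0, 0], [0.04, -0.007, 0, 0, 0, 0], [0.06, -0.007, 0, 0, 0, 0], [0.06, -0.007, 0, 0, 0, 0], [0.06, -0.007, 0, 0, 0, 0]]]'

```text
time_s: 7.0
position: [0.5989, 0.0413, 0.0831]
tcp_rot: [0.965, 1.346, -0.966]
force: [-0.1, -0.0, -8.4]
finger_gap: 0.0272
```

Request:
apply_moves --deltas '[[[0.01, 0, 0, 0, 0, 0], [0.02, 0, 0, 0, 0, 0], [0.03, 0, 0, 0, 0, 0], [0.03, 0, 0, 0, 0, 0]]]'

```text
time_s: 7.4
position: [0.5988, 0.0413, 0.0801]
tcp_rot: [0.965, 1.346, -0.966]
force: [0.6, 0.1, -8.5]
finger_gap: 0.0269
```

Request:
apply_moves --deltas '[[[0.01, 0, 0, 0, 0, 0], [0.02, 0, 0, 0, 0, 0], [0.03, 0, 0, 0, 0, 0], [0.04, 0, 0, 0, 0, 0], [0.04, 0, 0, 0, 0, 0]]]'

```text
time_s: 7.9
position: [0.5989, 0.0413, 0.0761]
tcp_rot: [0.965, 1.346, -0.966]
force: [0.7, 1.0, -7.8]
finger_gap: 0.0271
```

Request:
apply_moves --deltas '[[[0.007, 0, 0, 0, 0, 0], [0.015, 0, 0, 0, 0, 0], [0.022, 0, 0, 0, 0, 0], [0.022, 0, 0, 0, 0, 0]]]'

```text
time_s: 8.3
position: [0.5989, 0.0413, 0.0739]
tcp_rot: [0.965, 1.346, -0.966]
force: [0.7, -0.8, -7.8]
finger_gap: 0.0275
```

Request:
apply_moves --deltas '[[[0.005, 0, 0, 0, 0, 0], [0.01, 0, 0, 0, 0, 0], [0.01, 0, 0, 0, 0, 0]]]'

```text
time_s: 8.6
position: [0.5989, 0.0413, 0.073]
tcp_rot: [0.965, 1.346, -0.966]
force: [-1.5, 0.3, -7.8]
finger_gap: 0.0271
```

Request:
apply_moves --deltas '[[[0.003, 0, 0, 0, 0, 0], [0.006, 0, 0, 0, 0, 0], [0.006, 0, 0, 0, 0, 0]]]'

```text
time_s: 8.9
position: [0.599, 0.0413, 0.0726]
tcp_rot: [0.966, 1.346, -0.965]
force: [-0.0, -0.2, -7.7]
finger_gap: 0.0266
```

Request:
apply_moves --deltas '[[[0.003, 0, 0, 0, 0, 0], [0.006, 0, 0, 0, 0, 0], [0.006, 0, 0, 0, 0, 0]]]'

```text
time_s: 9.2
position: [0.5991, 0.0413, 0.0726]
tcp_rot: [0.966, 1.346, -0.965]
force: [-3.1, -0.6, -0.4]
finger_gap: 0.0274
```

Request:
apply_moves --deltas '[[[0.003, 0, 0, 0, 0, 0], [0.006, 0, 0, 0, 0, 0], [0.006, 0, 0, 0, 0, 0]]]'

```text
time_s: 9.5
position: [0.5991, 0.0413, 0.0726]
tcp_rot: [0.966, 1.345, -0.965]
force: [-5.5, -0.9, 5.1]
finger_gap: 0.0272
```

Contact came at TCP z 0.0726 m (0.0725 expected for a seated cover). I'll ease off 0.6 mm and release.

Request:
apply_moves --deltas '[[[-0.006, 0, 0, 0, 0, 0]]]'

```text
time_s: 9.6
position: [0.5991, 0.0414, 0.0726]
tcp_rot: [0.966, 1.345, -0.965]
force: [-2.6, -1.1, 0.3]
finger_gap: 0.027
```

Request:
apply_moves --deltas '[[[0, 0, 0, 0, 0, 0], [0, 0, 0, 0, 0, 0], [0, 0, 0, 0, 0, 0], [0, 0, 0, 0, 0, 0], [0, 0, 0, 0, 0, 0], [0, 0, 0, 0, 0, 0], [0, 0, 0, 0, 0, 0]]]' --claw 1

```text
time_s: 10.3
position: [0.599, 0.0413, 0.0719]
tcp_rot: [0.966, 1.346, -0.966]
force: [0.1, 0.0, 1.6]
finger_gap: 0.0855
```

Request:
apply_moves --deltas '[[[-0.1, 0, 0, 0, 0, 0], [-0.3, 0, 0, 0, 0, 0], [-0.6, 0, 0, 0, 0, 0], [-0.9, 0, 0, 0, 0, 0], [-1.0, 0, 0, 0, 0, 0]]]'

```text
time_s: 10.8
position: [0.6004, 0.0415, 0.1761]
tcp_rot: [0.968, 1.342, -0.962]
force: [-0.5, 0.1, 0.1]
finger_gap: 0.0853
```

```bash
python3 - <<'E'
from meas import *
plan((.417,.344,.2),99.4)
E
```

```text
t 10.8 pos [0.6004 0.0415 0.1761] F [-0.5  0.1  0.1] gap 0.0853
R [[0.005, 0.947, 0.321], [0.0, 0.321, -0.947], [-1.0, 0.005, 0.001]]
shift [-0.248 -0.766 -3.453] turn [ 0.0517  0.0003 -0.0017]
```

Request:
apply_moves --deltas '[[[0, -0.06, -0.3, 0.02, 0, 0], [0, -0.12, -0.6, 0.04, 0, 0], [0, -0.22, -1.0, 0.05, 0, 0]]]'

```text
time_s: 11.1
position: [0.5489, 0.1137, 0.1716]
tcp_rot: [1.072, 1.307, -1.057]
force: [-0.3, 0.1, -0.1]
finger_gap: 0.0852
```

```bash
python3 - <<'E'
from meas import *
plan((.417,.344,.17),99.4)
E
```

```text
t 11.1 pos [0.5489 0.1137 0.1716] F [-0.3  0.1 -0.1] gap 0.0852
R [[-0.003, 0.981, 0.196], [0.014, 0.196, -0.981], [-1.0, -0.0, -0.014]]
shift [ 0.051 -0.842 -2.517] turn [ 0.0105 -0.0044  0.0001]
```

Request:
apply_moves --deltas '[[[0, -0.15, -0.45, 0, 0, 0], [0, -0.3, -0.9, 0, 0, 0], [0, -0.33, -1.0, 0, 0, 0]]]'

```text
time_s: 11.4
position: [0.5122, 0.15, 0.1732]
tcp_rot: [1.043, 1.36, -0.997]
force: [0.2, -0.5, 0.1]
finger_gap: 0.0852
```

Request:
apply_moves --deltas '[[[0, -0.15, -0.45, 0, 0, 0], [0, -0.3, -0.9, 0, 0, 0], [0, -0.33, -1.0, 0, 0, 0], [0, -0.33, -1.0, 0, 0, 0], [0, -0.33, -1.0, 0, 0, 0]]]'

```text
time_s: 11.9
position: [0.4734, 0.1857, 0.1779]
tcp_rot: [1.013, 1.417, -0.934]
force: [0.0, -0.1, -0.7]
finger_gap: 0.0852
```

```bash
python3 - <<'E'
from meas import *
plan((.417,.344,.1),99.4)
p,d=r.capture("scene");p2,d2=r.capture("top");cv2.imwrite("pics/scene6.png",p);cv2.imwrite("pics/top6.png",p2)
cv2.imwrite("pics/scene6c.png",cv2.resize(p[210:350,270:470],None,fx=4,fy=4,interpolation=cv2.INTER_CUBIC))
cv2.imwrite("pics/top6c.png",cv2.resize(p2[100:240,140:340],None,fx=4,fy=4,interpolation=cv2.INTER_CUBIC))
E
```

```text
t 11.9 pos [0.4734 0.1857 0.1779] F [ 0.  -0.1 -0.7] gap 0.0852
R [[-0.029, 0.947, 0.321], [0.078, 0.322, -0.943], [-0.997, -0.002, -0.083]]
shift [ 0.916 -0.022 -1.609] turn [ 0.0522 -0.0264  0.0028]
```

View pics/scene6c.png

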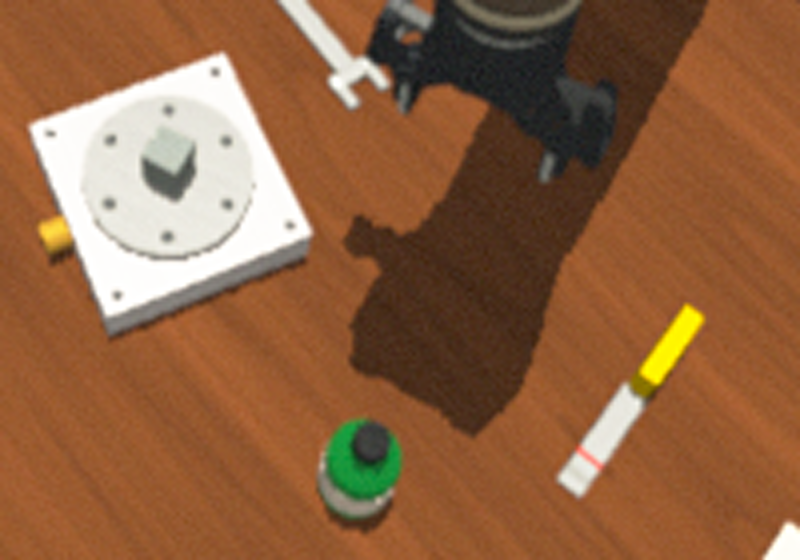

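View pics/top6c.png

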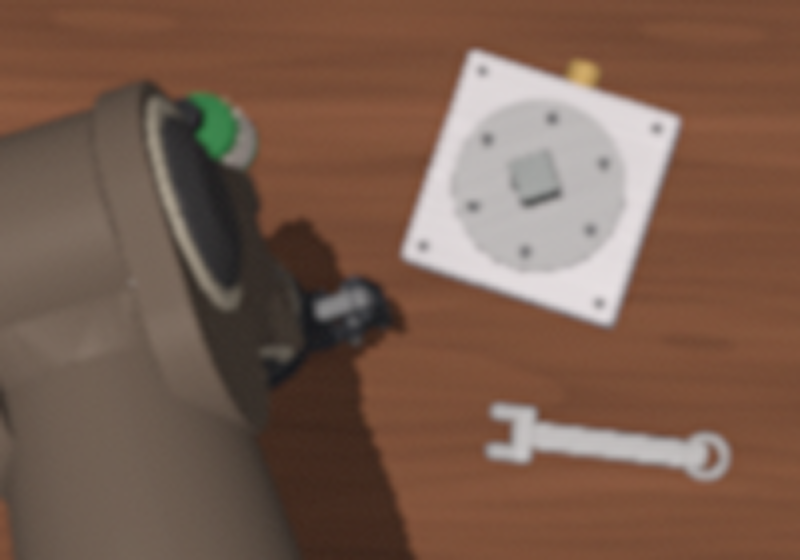

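```bash
python3 - <<'E'
from h import *
s=r.sense();print(s["joint_positions"].round(3),s["time_s"])
E
```

```text
[ 0.327  0.104 -0.208  1.261  0.083  3.141] 12.0
```

Joint 6 has reached its +3.14 limit, so I'll use the half-turn-equivalent grasp and unwind the wrist.

```bash
cat >> h.py <<'E'
def plank(pos,a):
    s=r.sense();R0=Ro.from_rotvec(s["tcp_rot"]);a=np.radians(a);z=np.array([np.cos(a),np.sin(a),0]);x=np.array([0,0,-1.])
    w=(R0.inv()*Ro.from_matrix(np.c_[x,np.cross(z,x),z])).as_rotvec();t=R0.inv().apply(np.array(pos)-s["position"])
    print("t",s["time_s"],"pos",s["position"].round(4),"F",s["force"].round(1),"gap",round(s["finger_gap"],4),"q",s["joint_positions"].round(2))
    z=R0.as_matrix();print("jaw",np.degrees(np.arctan2(z[1,2],z[0,2])).round(2),"x",z[:,0].round(4),"shift",(t/.1).round(3),"turn",(w/np.pi).round(4))
E
python3 -c "
from h import *
plank((.417,.344,.18),14); plank((.417,.344,.18),99.4)"
```

```text
t 12.0 pos [0.4735 0.1857 0.1777] F [-0.7 -0.6 -0.3] gap 0.0855 q [ 0.33  0.1  -0.21  1.26  0.08  3.14]
jaw -71.22 x [-0.029   0.0781 -0.9965] shift [ 0.118 -0.025 -1.677] turn [-0.4731 -0.022  -0.0191]
t 12.0 pos [0.4735 0.1857 0.1777] F [-0.7 -0.6 -0.3] gap 0.0855 q [ 0.33  0.1  -0.21  1.26  0.08  3.14]
jaw -71.22 x [-0.029   0.0781 -0.9965] shift [ 0.118 -0.025 -1.677] turn [-0.9471 -0.0043 -0.0394]
```

Request:
apply_moves --deltas '[[[0.05, 0, -0.1, -0.47, -0.022, -0.019], [0.05, 0, -0.2, -0.47, -0.022, -0.019], [0.05, 0, -0.4, -0.47, -0.022, -0.019], [0.05, 0, -0.6, -0.47, -0.022, -0.019], [0.05, -0.02, -0.9, -0.47, -0.022, -0.019], [0.05, -0.02, -0.9, -0.47, -0.022, -0.019], [0.05, -0.02, -0.9, -0.47, -0.022, -0.019], [0.05, -0.02, -0.9, -0.47, -0.022, -0.019], [0.05, -0.02, -0.9, -0.47, -0.022, -0.019], [0.05, -0.02, -0.9, -0.47, -0.022, -0.019], [0.05, -0.02, -0.9, -0.47, -0.022, -0.019]]]'

```text
time_s: 13.1
position: [0.4425, 0.2704, 0.1802]
tcp_rot: [-0.184, 1.563, 0.185]
force: [0.1, -0.3, -0.1]
finger_gap: 0.0853
```

```bash
python3 -c "
from h import *
plank((.417,.344,.12),99.4)"
```

```text
t 13.1 pos [0.4425 0.2704 0.1802] F [ 0.1 -0.3 -0.1] gap 0.0853 q [ 0.55  0.12 -0.18  1.27  0.    1.88]
jaw 13.46 x [-3.e-04  1.e-04 -1.e+00] shift [ 0.603  0.775 -0.076] turn [-4.774e-01 -0.000e+00 -1.000e-04]
```

Request:
apply_moves --deltas '[[[0.1, 0.2, -0.02, -0.477, 0, 0], [0.2, 0.4, -0.04, -0.477, 0, 0], [0.4, 0.6, -0.06, -0.477, 0, 0], [0.6, 0.77, -0.08, -0.477, 0, 0], [0.6, 0.77, -0.08, -0.477, 0, 0], [0.6, 0.77, -0.08, -0.477, 0, 0], [0.6, 0.77, -0.08, -0.477, 0, 0], [0.6, 0.77, -0.08, -0.477, 0, 0], [0.6, 0.77, -0.08, -0.477, 0, 0], [0.6, 0.77, -0.08, -0.477, 0, 0], [0.6, 0.77, -0.08, -0.477, 0, 0], [0.6, 0.77, -0.08, -0.477, 0, 0]]]'

```text
time_s: 14.3
position: [0.4166, 0.3434, 0.1203]
tcp_rot: [-1.324, 1.131, 1.325]
force: [-0.0, -0.8, -1.0]
finger_gap: 0.0853
```

```bash
python3 - <<'E'
from h import *
plank((.4174,.3443,.065),99.4)
p,d=r.capture("scene");s=r.sense();u,v=map(int,proj("scene",s["position"]));print(u,v)
cv2.imwrite("pics/scene7c.png",cv2.resize(p[v-50:v+50,u-50:u+50],None,fx=6,fy=6,interpolation=cv2.INTER_CUBIC))
E
```

```text
t 14.3 pos [0.4166 0.3434 0.1203] F [-0.  -0.8 -1. ] gap 0.0853 q [ 0.69  0.18 -0.24  1.15  0.    0.53]
jaw 99.0 x [-5.e-04  2.e-04 -1.e+00] shift [ 0.553 -0.009  0.008] turn [-0.0022  0.0001 -0.0002]
447 284
```

View pics/scene7c.png

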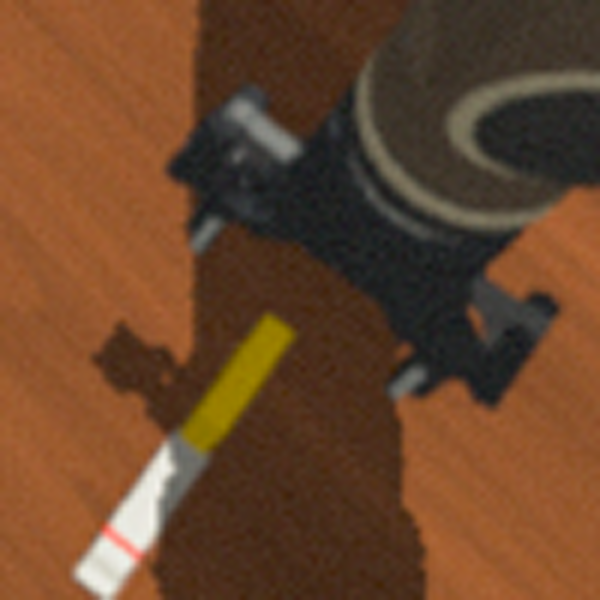

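The jaws stand across the handle (handle at crop (240,385), fingertips at (205,235) and (405,375)). I'll go down.

Request:
apply_moves --deltas '[[[0.25, -0.009, 0.008, -0.002, 0, 0], [0.5, -0.009, 0.008, -0.002, 0, 0], [0.75, -0.009, 0.008, -0.002, 0, 0], [0.9, -0.009, 0.008, -0.002, 0, 0], [0.95, -0.009, 0.008, -0.002, 0, 0], [0.95, -0.009, 0.008, -0.002, 0, 0], [0.95, -0.009, 0.008, -0.002, 0, 0]]]'

```text
time_s: 15.05
position: [0.4176, 0.3448, 0.0263]
tcp_rot: [-1.331, 1.124, 1.332]
force: [0.2, 0.3, 0.1]
finger_gap: 0.0854
```

```bash
python3 - <<'E'
from h import *
plank((.4174,.3443,.025),99.4)
p,d=r.capture("scene");s=r.sense();u,v=map(int,proj("scene",s["position"]));print(u,v)
cv2.imwrite("pics/scene8c.png",cv2.resize(p[v-50:v+50,u-50:u+50],None,fx=6,fy=6,interpolation=cv2.INTER_CUBIC))
E
```

```text
t 15.05 pos [0.4176 0.3448 0.0263] F [0.2 0.3 0.1] gap 0.0854 q [ 0.69  0.24 -0.38  0.94  0.    0.52]
jaw 99.63 x [ 5.0e-04  1.1e-03 -1.0e+00] shift [ 0.013  0.003 -0.005] turn [0.0013 0.0003 0.0002]
437 296
```

View pics/scene8c.png

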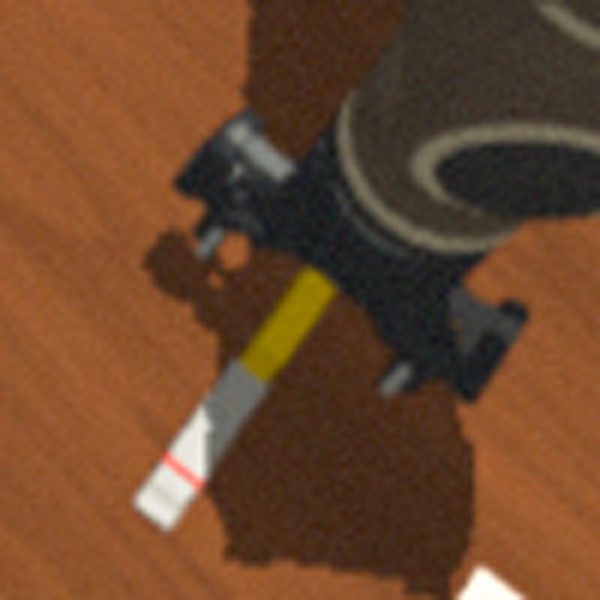

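Request:
apply_moves --deltas '[[[0, 0, 0, 0, 0, 0], [0, 0, 0, 0, 0, 0], [0, 0, 0, 0, 0, 0], [0, 0, 0, 0, 0, 0], [0, 0, 0, 0, 0, 0], [0, 0, 0, 0, 0, 0], [0, 0, 0, 0, 0, 0], [0, 0, 0, 0, 0, 0], [0, 0, 0, 0, 0, 0], [0, 0, 0, 0, 0, 0]]]' --claw -1

```text
time_s: 16.1
position: [0.4172, 0.3446, 0.0256]
tcp_rot: [-1.332, 1.124, 1.333]
force: [0.8, 0.1, 4.0]
finger_gap: 0.0131
```

```bash
python3 - <<'E'
from meas import *
plank((.4174,.3443,.085),99.4)
# cover position: flange + pump top in scene6/top6
for n,B in dict(scene=(289,231,336,276),top=(250,122,299,170)).items():
    p=cv2.imread(f"pics/{n}6.png"); 
    x0,y0,x1,y1=B; cv2.imwrite(f"pics/{n}6d.png",cv2.resize(p[y0-12:y1+12,x0-12:x1+12],None,fx=8,fy=8,interpolation=cv2.INTER_CUBIC))
E
```

```text
t 16.1 pos [0.4172 0.3446 0.0256] F [0.8 0.1 4. ] gap 0.0131 q [ 0.69  0.25 -0.38  0.94  0.    0.52]
jaw 99.69 x [-1.e-04  6.e-04 -1.e+00] shift [-0.594 -0.001 -0.003] turn [0.0016 0.0002 0.    ]
```

View pics/scene6d.png

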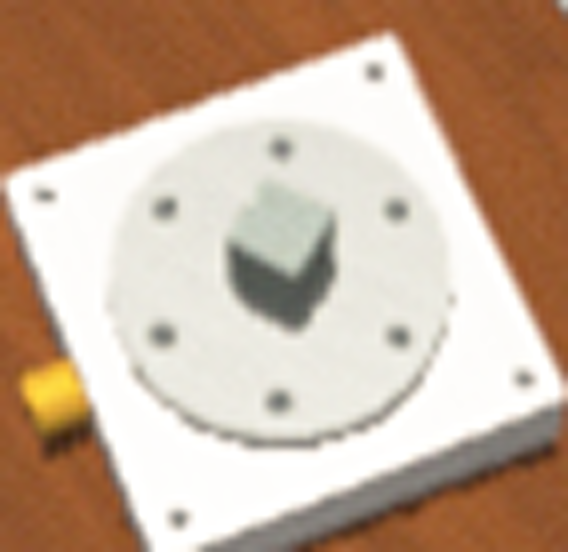

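View pics/top6d.png

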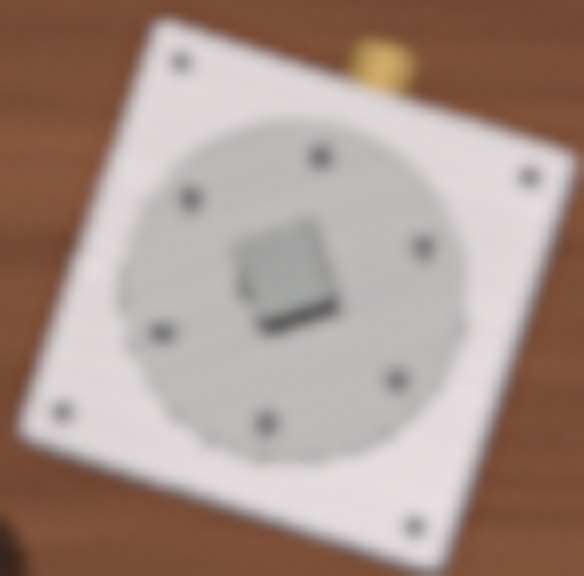

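Request:
apply_moves --deltas '[[[-0.1, 0, 0, 0, 0, 0], [-0.3, 0, 0, 0, 0, 0], [-0.5, 0, 0, 0, 0, 0], [-0.7, 0, 0, 0, 0, 0], [-0.7, 0, 0, 0, 0, 0], [-0.7, 0, 0, 0, 0, 0]]]'

```text
time_s: 16.7
position: [0.4172, 0.3444, 0.0953]
tcp_rot: [-1.332, 1.124, 1.333]
force: [-0.1, 0.4, -0.6]
finger_gap: 0.0133
```

```bash
python3 - <<'E'
from meas import *
a=ray("scene",311.6,252.7,.0515);b=ray("top",274.1,145.8,.0515);print("cover",a,b,(a+b)/2)
plank((.4117,.009,.1),99.7)
for n in("scene","top"):
    p,d=r.capture(n);s=r.sense();cv2.imwrite(f"pics/{n}9.png",p);u,v=map(int,proj(n,s["position"]));print(n,u,v)
    cv2.imwrite(f"pics/{n}9c.png",cv2.resize(p[v-50:v+50,max(u-50,0):u+50],None,fx=6,fy=6,interpolation=cv2.INTER_CUBIC))
E
```

```text
cover [0.60109454 0.04045569 0.0515    ] [0.59656082 0.04234665 0.0515    ] [0.59882768 0.04140117 0.0515    ]
t 16.7 pos [0.4172 0.3444 0.0953] F [-0.1  0.4 -0.6] gap 0.0133 q [ 0.69  0.2  -0.28  1.09  0.    0.52]
jaw 99.69 x [-1.e-04  6.e-04 -1.e+00] shift [-0.049  0.618 -3.297] turn [-0.0001  0.0002  0.    ]
scene 444 288
top 155 208
```

View pics/scene9c.png

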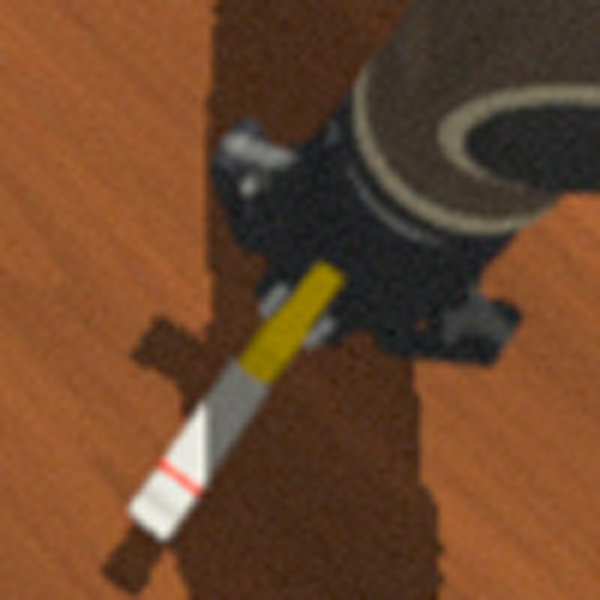

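View pics/top9c.png

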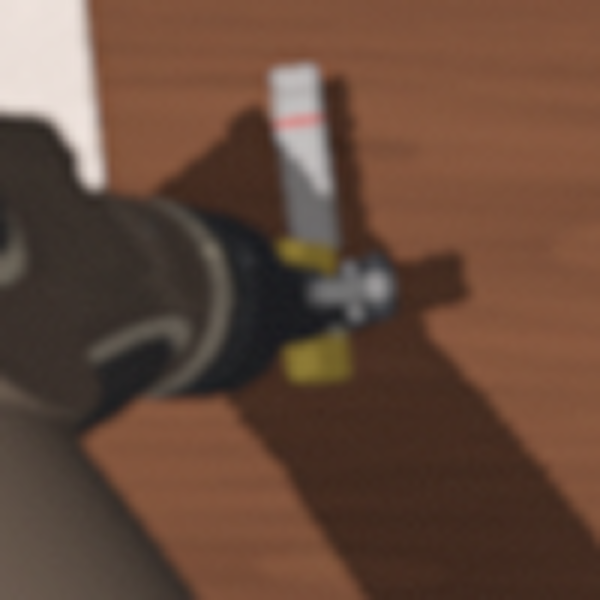

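```bash
python3 - <<'E'
from meas import *
s=r.sense();P=s["position"];g=np.radians(9.7);ax=np.array([np.cos(g),np.sin(g)]);n=np.array([-ax[1],ax[0]])
for nm,z,a,b in(("tip",.0715,(418.1,325.1),(153.6,168.6)),("red",.0747,(423.6,317.1),(154.1,177.8))):
    A=ray("scene",*a,z)[:2];B=ray("top",*b,z)[:2];M=(A+B)/2
    for q in(A,B,M):print(nm,q.round(4),"along",(q-P[:2])@ax,"across",(q-P[:2])@n)
E
```

```text
tip [0.5283 0.3625] along 0.11327174982888139 across -0.00046934993797635716
tip [0.5245 0.3621] along 0.10951548463801393 across -0.0002987447711199423
tip [0.5264 0.3623] along 0.11139361723344772 across -0.00038404735454816014
red [0.5044 0.3582] along 0.08900991989947066 across -0.0007109386602932467
red [0.4995 0.3587] along 0.08428394077600218 across 0.0005644328064057045
red [0.502  0.3584] along 0.08664693033773642 across -7.325292694377282e-05
```

Request:
apply_moves --deltas '[[[0, 0.05, -0.2, 0, 0, 0], [0, 0.12, -0.6, 0, 0, 0], [0, 0.19, -1.0, 0, 0, 0]]]'

```text
time_s: 17.1
position: [0.4143, 0.2415, 0.0938]
tcp_rot: [-1.333, 1.126, 1.336]
force: [0.2, -0.2, -1.4]
finger_gap: 0.0131
```

Request:
apply_moves --deltas '[[[0, 0.05, -0.35, 0, 0, 0], [0, 0.12, -0.7, 0, 0, 0], [0, 0.19, -1.0, 0, 0, 0]]]'

```text
time_s: 17.4
position: [0.4123, 0.139, 0.0941]
tcp_rot: [-1.332, 1.127, 1.334]
force: [0.6, 0.8, -0.3]
finger_gap: 0.0129
```

Request:
apply_moves --deltas '[[[0, 0.05, -0.35, 0, 0, 0], [0, 0.12, -0.7, 0, 0, 0], [0, 0.19, -1.0, 0, 0, 0], [0, 0.19, -1.0, 0, 0, 0], [0, 0.19, -1.0, 0, 0, 0]]]'

```text
time_s: 17.9
position: [0.4108, 0.0386, 0.0944]
tcp_rot: [-1.33, 1.126, 1.333]
force: [0.4, 0.3, -1.1]
finger_gap: 0.0129
```

```bash
python3 - <<'E'
from meas import *
plank((.4206,.0109,.0756),99.7)
E
```

```text
t 17.9 pos [0.4108 0.0386 0.0944] F [ 0.4  0.3 -1.1] gap 0.0129 q [ 0.09 -0.04 -0.54  1.07  0.   -0.07]
jaw 99.57 x [-1.9e-03  5.0e-04 -1.0e+00] shift [ 0.188 -0.051 -0.29 ] turn [-0.0007  0.0003 -0.0006]
```

Request:
apply_moves --deltas '[[[0, 0, -0.15, -0.0007, 0, 0], [0, -0.02, -0.29, -0.0007, 0, 0], [0.08, -0.05, -0.29, -0.0007, 0, 0], [0.16, -0.05, -0.29, -0.0007, 0, 0], [0.16, -0.05, -0.29, -0.0007, 0, 0], [0.16, -0.05, -0.29, -0.0007, 0, 0], [0.16, -0.05, -0.29, -0.0007, 0, 0], [0.16, -0.05, -0.29, -0.0007, 0, 0]]]'

```text
time_s: 18.7
position: [0.4214, 0.0117, 0.0795]
tcp_rot: [-1.334, 1.123, 1.335]
force: [-1.1, -0.4, -1.2]
finger_gap: 0.0128
```

```bash
python3 - <<'E'
from meas import *
plank((.4206,.0109,.0660),99.7)
for n in("scene","top"):
    p,d=r.capture(n);s=r.sense();cv2.imwrite(f"pics/{n}10.png",p);u,v=map(int,proj(n,s["position"]+[.1,.015,0]));print(n,u,v)
    cv2.imwrite(f"pics/{n}10c.png",cv2.resize(p[v-45:v+45,max(u-50,0):u+50],None,fx=7,fy=7,interpolation=cv2.INTER_CUBIC))
plank((.4206,.0109,.0660),99.7)
E
```

```text
t 18.7 pos [0.4214 0.0117 0.0795] F [-1.1 -0.4 -1.2] gap 0.0128 q [ 0.03 -0.01 -0.55  1.03  0.   -0.14]
jaw 99.84 x [ 1.e-04  4.e-04 -1.e+00] shift [ 0.135  0.009 -0.006] turn [0.0008 0.0001 0.    ]
scene 330 228
top 278 172
t 18.8 pos [0.4214 0.0115 0.0796] F [-0.   0.7 -0.7] gap 0.0131 q [ 0.03 -0.01 -0.55  1.03  0.   -0.14]
jaw 99.82 x [ 2.e-04  4.e-04 -1.e+00] shift [ 0.136  0.009 -0.005] turn [0.0007 0.0001 0.0001]
```

View pics/scene10c.png

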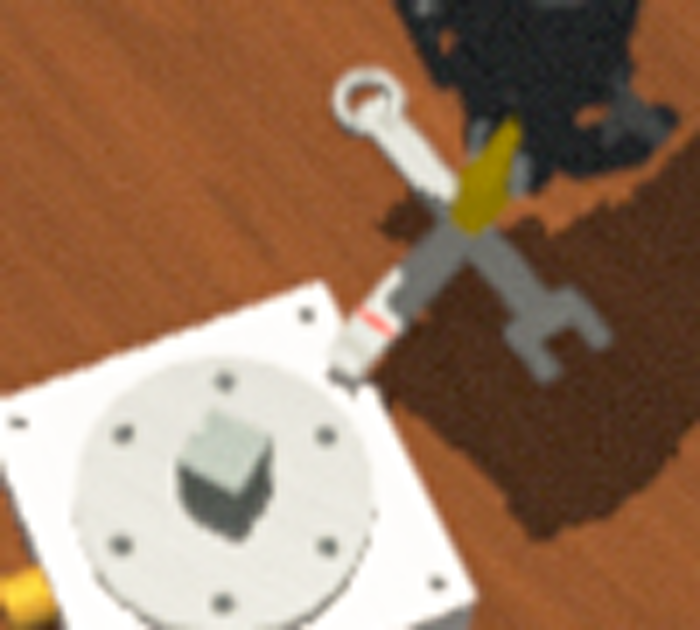

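View pics/top10c.png

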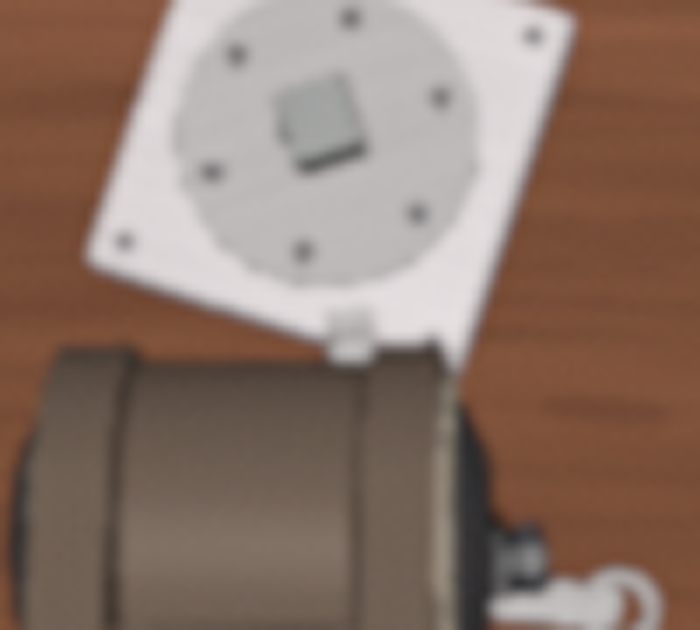

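```bash
python3 - <<'E'
from meas import *
P=r.sense()["position"];g=np.radians(9.8);ax=np.array([np.cos(g),np.sin(g)]);n=np.array([-ax[1],ax[0]])
h=P[2]-.0256
def px(nm,c): 
    o={"scene":(280,183),"top":(228,127)}[nm]; return o[0]+c[0]/7-.43,o[1]+c[1]/7-.43
C=np.array([.5988,.0414])
for nm,lbl,c,z in(("scene","tip",(344,366),h+.002),("scene","red",(378,322),h+.005),("top","tip",(351,310),h+.002)):
    q=ray(nm,*px(nm,c),z)[:2];print(nm,lbl,q.round(4),"rel TCP",((q-P[:2])@ax).round(4),((q-P[:2])@n).round(4))
# flange centre in this view from bolts
b={"scene":[(225,381),(123,433),(326,434),(121,545),(328,545),(222,603)],"top":[(349,18),(237,55),(212,172),(303,251),(417,213),(440,97)]}
cs=[]
for nm in b: q=ray(nm,*px(nm,np.mean(b[nm],0)),.0515)[:2];cs.append(q);print(nm,"centre",q.round(4),"rel TCP",((q-P[:2])@ax).round(4),((q-P[:2])@n).round(4))
E
```

```text
scene tip [0.5304 0.0312] rel TCP 0.1108 0.0008
scene red [0.5078 0.0261] rel TCP 0.0877 -0.0003
top tip [0.5275 0.0303] rel TCP 0.1077 0.0005
scene centre [0.6009 0.0402] rel TCP 0.1818 -0.0023
top centre [0.5967 0.0421] rel TCP 0.1779 0.0003
```

Request:
apply_moves --deltas '[[[0.04, 0, -0.01, 0, 0, 0], [0.08, 0, -0.01, 0, 0, 0], [0.11, 0, -0.01, 0, 0, 0], [0.125, 0, -0.01, 0, 0, 0], [0.125, 0, -0.01, 0, 0, 0], [0.125, 0, -0.01, 0, 0, 0]]]'

```text
time_s: 19.4
position: [0.4214, 0.0104, 0.0668]
tcp_rot: [-1.334, 1.123, 1.335]
force: [1.0, -0.3, -1.2]
finger_gap: 0.013
```

Request:
apply_moves --deltas '[[[0.004, 0, 0, 0, 0, 0], [0.008, 0, 0, 0, 0, 0], [0.008, 0, 0, 0, 0, 0], [0.008, 0, 0, 0, 0, 0]]]'

```text
time_s: 19.8
position: [0.4214, 0.0104, 0.066]
tcp_rot: [-1.334, 1.123, 1.335]
force: [-0.2, -0.0, -1.5]
finger_gap: 0.0128
```

Request:
apply_moves --deltas '[[[0.004, 0, 0, 0, 0, 0], [0.004, 0, 0, 0, 0, 0], [0.004, 0, 0, 0, 0, 0]]]'

```text
time_s: 20.1
position: [0.4214, 0.0104, 0.0656]
tcp_rot: [-1.334, 1.123, 1.335]
force: [-0.7, 0.2, -0.9]
finger_gap: 0.0132
```

Request:
apply_moves --deltas '[[[0.003, 0, 0, 0, 0, 0], [0.003, 0, 0, 0, 0, 0], [0.003, 0, 0, 0, 0, 0]]]'

```text
time_s: 20.4
position: [0.4214, 0.0104, 0.0654]
tcp_rot: [-1.334, 1.123, 1.335]
force: [-0.9, 0.1, 1.3]
finger_gap: 0.0129
```

Request:
apply_moves --deltas '[[[-0.001, -0.03, 0, 0, 0, 0], [-0.001, -0.06, 0, 0, 0, 0], [-0.001, -0.09, 0, 0, 0, 0], [-0.001, -0.12, 0, 0, 0, 0], [-0.001, -0.12, 0, 0, 0, 0]]]'

```text
time_s: 20.9
position: [0.434, 0.0126, 0.0654]
tcp_rot: [-1.334, 1.123, 1.334]
force: [0.7, 0.1, 0.8]
finger_gap: 0.013
```

Request:
apply_moves --deltas '[[[0, -0.02, 0, 0, 0, 0], [0, -0.04, 0, 0, 0, 0], [0, -0.06, 0, 0, 0, 0], [0, -0.06, 0, 0, 0, 0]]]'

```text
time_s: 21.3
position: [0.4396, 0.0135, 0.0654]
tcp_rot: [-1.334, 1.123, 1.334]
force: [0.1, 0.3, -0.9]
finger_gap: 0.0129
```

```bash
python3 - <<'E'
from meas import *
plank((.4206,.0109,.0655),99.8)
p,d=r.capture("scene");cv2.imwrite("pics/scene11.png",p)
cv2.imwrite("pics/scene11c.png",cv2.resize(p[190:280,280:380],None,fx=7,fy=7,interpolation=cv2.INTER_CUBIC))
E
```

```text
t 21.3 pos [0.4396 0.0135 0.0654] F [ 0.1  0.3 -0.9] gap 0.0129 q [ 0.03  0.03 -0.54  1.    0.   -0.14]
jaw 99.82 x [ 1.e-04  4.e-04 -1.e+00] shift [-0.001  0.191  0.006] turn [0.0001 0.0001 0.0001]
```

View pics/scene11c.png

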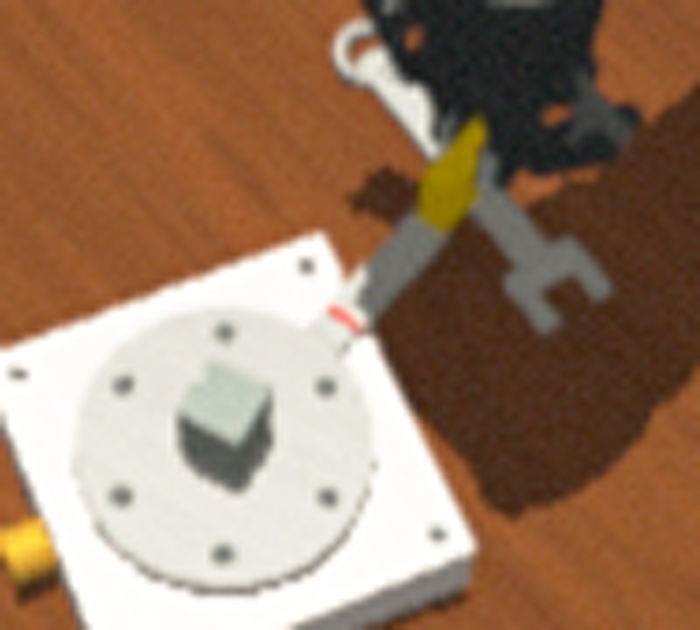

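The tip has entered under the flange edge near (328,237) without any force. The ramp comes next.

Request:
apply_moves --deltas '[[[0, -0.02, 0, 0, 0, 0], [0, -0.04, 0, 0, 0, 0], [0, -0.05, 0, 0, 0, 0]]]'

```text
time_s: 21.65
position: [0.4442, 0.0143, 0.0654]
tcp_rot: [-1.334, 1.123, 1.335]
force: [-1.5, 0.4, 2.0]
finger_gap: 0.013
```

Request:
apply_moves --deltas '[[[0, -0.02, 0, 0, 0, 0], [0, -0.04, 0, 0, 0, 0], [0, -0.04, 0, 0, 0, 0]]]'

```text
time_s: 21.95
position: [0.4468, 0.0148, 0.0654]
tcp_rot: [-1.333, 1.125, 1.336]
force: [-6.2, -1.1, 6.5]
finger_gap: 0.0133
```

Request:
apply_moves --deltas '[[[-0.002, -0.01, 0, 0, 0, 0], [-0.002, -0.02, 0, 0, 0, 0], [-0.002, -0.02, 0, 0, 0, 0]]]'

```text
time_s: 22.25
position: [0.4483, 0.0151, 0.0654]
tcp_rot: [-1.332, 1.126, 1.337]
force: [-8.5, -1.0, 6.8]
finger_gap: 0.0128
```

```bash
python3 - <<'E'
from meas import *
plank((.4206,.0109,.0655),99.8)
for n,(x,y) in dict(scene=(275,200),top=(225,110)).items():
    p,d=r.capture(n);cv2.imwrite(f"pics/{n}12.png",p)
    cv2.imwrite(f"pics/{n}12c.png",cv2.resize(p[y:y+75,x:x+85],None,fx=8,fy=8,interpolation=cv2.INTER_CUBIC))
E
```

```text
t 22.25 pos [0.4483 0.0151 0.0654] F [-8.5 -1.   6.8] gap 0.0128 q [ 0.03  0.05 -0.52  1.01 -0.   -0.14]
jaw 99.8 x [-3.6e-03 -3.0e-04 -1.0e+00] shift [0.    0.28  0.006] turn [ 0.      0.0001 -0.0012]
```

View pics/scene12c.png

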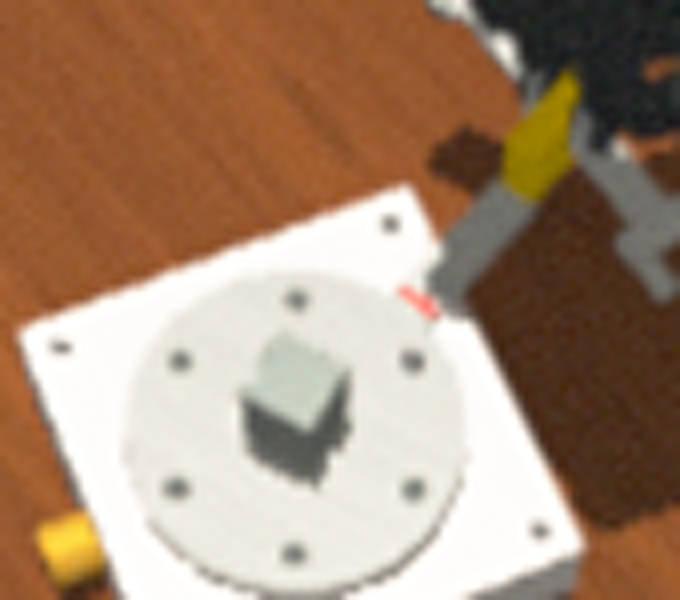

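View pics/top12c.png

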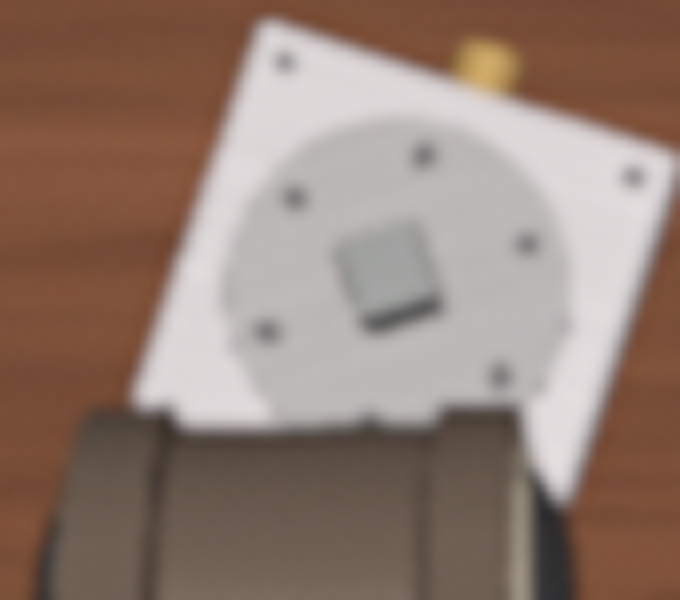

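Request:
apply_moves --deltas '[[[-0.005, 0, 0, 0, 0, 0], [-0.005, -0.01, 0, 0, 0, 0], [-0.005, -0.02, 0, 0, 0, 0], [-0.005, -0.02, 0, 0, 0, 0]]]'

```text
time_s: 22.75
position: [0.4519, 0.0157, 0.0658]
tcp_rot: [-1.334, 1.124, 1.335]
force: [-2.4, -0.5, -0.9]
finger_gap: 0.013
```

```bash
cat > look.py <<'E'
from meas import *
import sys
k=sys.argv[1]
plank((.4206,.0109,.0655),99.8)
p,d=r.capture("scene");cv2.imwrite(f"pics/scene{k}.png",p)
x,y=285,205
cv2.imwrite(f"pics/scene{k}c.png",cv2.resize(p[y:y+50,x:x+65],None,fx=12,fy=12,interpolation=cv2.INTER_CUBIC))
E
python3 look.py 13
```

```text
t 22.75 pos [0.4519 0.0157 0.0658] F [-2.4 -0.5 -0.9] gap 0.013 q [ 0.03  0.05 -0.51  1.    0.   -0.14]
jaw 99.82 x [-1.e-03  3.e-04 -1.e+00] shift [0.003 0.316 0.006] turn [ 0.0001  0.0002 -0.0003]
```

View pics/scene13c.png

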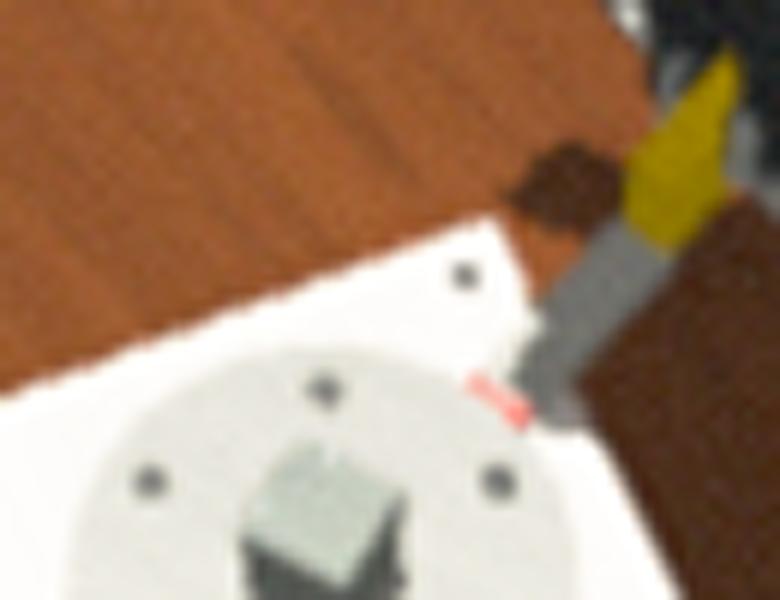

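```bash
python3 - <<'E'
from meas import *
c,f,T=cal("scene");print("cam",-T[:3,:3].T@T[:3,3])
P=r.sense()["position"]
def red(k):
    p=cv2.imread(f"pics/scene{k}.png");y0,x0=215,310
    h=cv2.cvtColor(p,cv2.COLOR_BGR2HSV);b,g,rr=[p[...,i].astype(int) for i in range(3)]
    m=np.clip(rr-g-40,0,None)*((rr>180)&(abs(g-b)<45)); w=np.zeros_like(m);w[225:250,312:345]=m[225:250,312:345]
    ys,xs=np.nonzero(w);W=w[ys,xs];return (xs@W/W.sum(),ys@W/W.sum(),len(W), xs.min(),xs.max(),ys.min(),ys.max())
q=red(13);print(q);R=ray("scene",q[0],q[1],.045)[:2]
print("red",R.round(4),"relTCP",(R-P[:2]).round(4),np.hypot(*(R-P[:2])))
C0=ray("scene",311.6,252.7,.0515)[:2]; print("C(scene)",C0,"dist",np.hypot(*(R-C0)))
p=cv2.imread("pics/scene13.png");cv2.imwrite("pics/b13.png",cv2.resize(p[219:288,277:348],None,fx=8,fy=8,interpolation=cv2.INTER_CUBIC))
E
```

```text
cam [0.8820213  0.37070646 1.06089673]
(np.float64(326.05594405594405), np.float64(237.2097902097902), 15, np.int64(315), np.int64(328), np.int64(225), np.int64(240))
red [0.5373 0.0282] relTCP [0.0854 0.0125] 0.08629283338193351
C(scene) [0.60109454 0.04045569] dist 0.06500878633544759
```

View pics/b13.png

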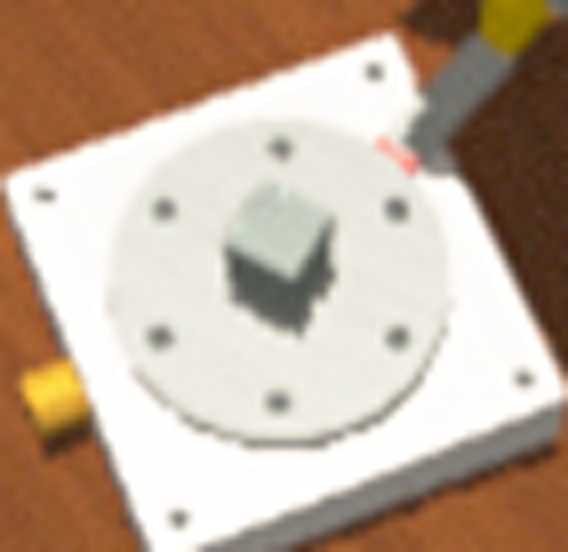

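```bash
python3 - <<'E'
from meas import *
for px in((326.2,238.0),(326.5,237.6)):
    R=ray("scene",*px,.045)[:2];C=ray("scene",277+279.3/8-.44,219+273.5/8-.44,.0522)[:2];print(R,C,np.hypot(*(R-C)))
p=cv2.imread("pics/scene13.png");print((p[234:243,320:332,2].astype(int)-p[234:243,320:332,1]))
C=np.array([.5992,.0414])
# where red centreline at r=60..64 would appear, vs flange top edge
for rr in(60,62,64): print(rr,proj("scene",(*(C+[.0021,-.001]-np.array([.985,.17])*rr/1000),.045)))
print("edge top",proj("scene",(*(C+[.0021,-.001]-np.array([.985,.17])*.060),.0525)))
E
```

```text
[0.53855997 0.03032502] [0.60165043 0.04056781] 0.06391651013009719
[0.53708325 0.02992523] [0.60165043 0.04056781] 0.06543840224966788
[[  2   1   1   1   0   2   4   2   4   0   0  -1]
 [  2   2   1   0   5   6   1   1  -1   0   2   3]
 [  4   2   3   7  46  38   9   1  -1   0   0   3]
 [  1   1   2  17  55  67  47  29  12  -1  -1   5]
 [  2   2   1   4   8  35  62  63  61  23   0   7]
 [  2   2   2   3  -1   3  21  92 100  45   6   4]
 [  2   2   0   2   2   0   4  37  66  21   4   5]
 [  2   0   1   1   2   2   3   3   3   2   3   4]
 [  1   1   2   1   0   2   3   1   2   2   1   0]]
60 (np.float64(325.20304880364125), np.float64(238.7145471148516))
62 (np.float64(325.64893377221796), np.float64(238.22742274780606))
64 (np.float64(326.09417648155153), np.float64(237.74100004183757))
edge top (np.float64(325.29237440167407), np.float64(237.575012797645))
```

Request:
apply_moves --deltas '[[[0, -0.01, 0, 0, 0, 0], [0, -0.02, 0, 0, 0, 0], [0, -0.025, 0, 0, 0, 0], [0, -0.025, 0, 0, 0, 0]]]'

```text
time_s: 23.2
position: [0.4546, 0.0162, 0.066]
tcp_rot: [-1.334, 1.123, 1.335]
force: [-1.1, -0.3, -3.0]
finger_gap: 0.0129
```

```bash
python3 look.py 14; python3 - <<'E'
from meas import *
p=cv2.imread("pics/scene14.png").astype(int);w=np.clip(p[...,2]-p[...,1]-8,0,None)
w2=np.zeros_like(w);w2[234:243,321:331]=w[234:243,321:331];ys,xs=np.nonzero(w2);W=w2[ys,xs];print(xs@W/W.sum(),ys@W/W.sum());print(w[233:243,319:332])
E
```

```text
t 23.2 pos [0.4546 0.0162 0.066 ] F [-1.1 -0.3 -3. ] gap 0.0129 q [ 0.04  0.06 -0.51  1.    0.   -0.14]
jaw 99.81 x [-4.e-04  4.e-04 -1.e+00] shift [0.005 0.344 0.006] turn [ 0.0001  0.0001 -0.0001]
327.5357142857143 239.64285714285714
[[ 0  0  0  0  0  0  0  0  0  0  0  0  0]
 [ 0  0  0  0  0  0  0  0  0  0  0  0  0]
 [ 0  0  0  0  0  0  0  0  0  0  0  0  0]
 [ 0  0  0  0  0  0  0  0  0  0  0  0  0]
 [ 0  0  0  0  0  0  0  0  0  0  0  0  0]
 [ 0  0  0  0  0  0  0  0  0  0  0  0  0]
 [ 0  0  0  0  0  0  0  0  5  5  0  0  0]
 [ 0  0  0  0  0  0  0  0  8 10  0  0  0]
 [ 0  0  0  0  0  0  0  0  0  0  0  0  0]
 [ 0  0  0  0  0  0  0  0  0  0  0  0  0]]
```

View pics/scene14c.png

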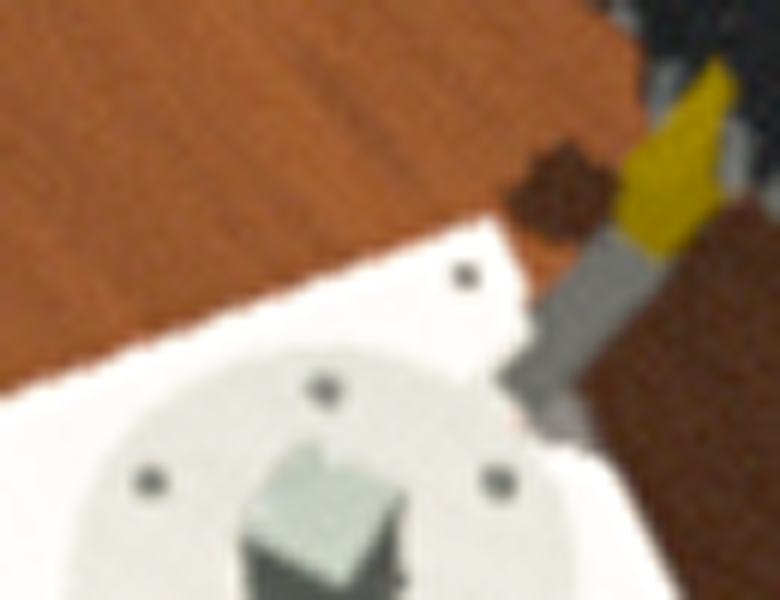

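Request:
apply_moves --deltas '[[[0.003, 0, 0, 0, 0, 0], [0.004, -0.004, 0, 0, 0, 0], [0.004, -0.008, 0, 0, 0, 0], [0.004, -0.008, 0, 0, 0, 0], [0.004, -0.008, 0, 0, 0, 0]]]'

```text
time_s: 23.75
position: [0.4552, 0.0162, 0.0657]
tcp_rot: [-1.334, 1.123, 1.335]
force: [-2.9, -0.4, -0.5]
finger_gap: 0.0129
```

```bash
python3 look.py 15; python3 - <<'E'
from meas import *
p2,d=r.capture("top");cv2.imwrite("pics/top15.png",p2);cv2.imwrite("pics/top15c.png",cv2.resize(p2[100:200,200:340],None,fx=5,fy=5,interpolation=cv2.INTER_CUBIC))
p=cv2.imread("pics/scene15.png");cv2.imwrite("pics/b15.png",cv2.resize(p[160:290,260:420],None,fx=5,fy=5,interpolation=cv2.INTER_CUBIC))
E
```

```text
t 23.75 pos [0.4552 0.0162 0.0657] F [-2.9 -0.4 -0.5] gap 0.0129 q [ 0.04  0.06 -0.51  1.    0.   -0.14]
jaw 99.81 x [-4.e-04  3.e-04 -1.e+00] shift [0.002 0.35  0.006] turn [ 0.0001  0.0001 -0.0001]
```

View pics/b15.png

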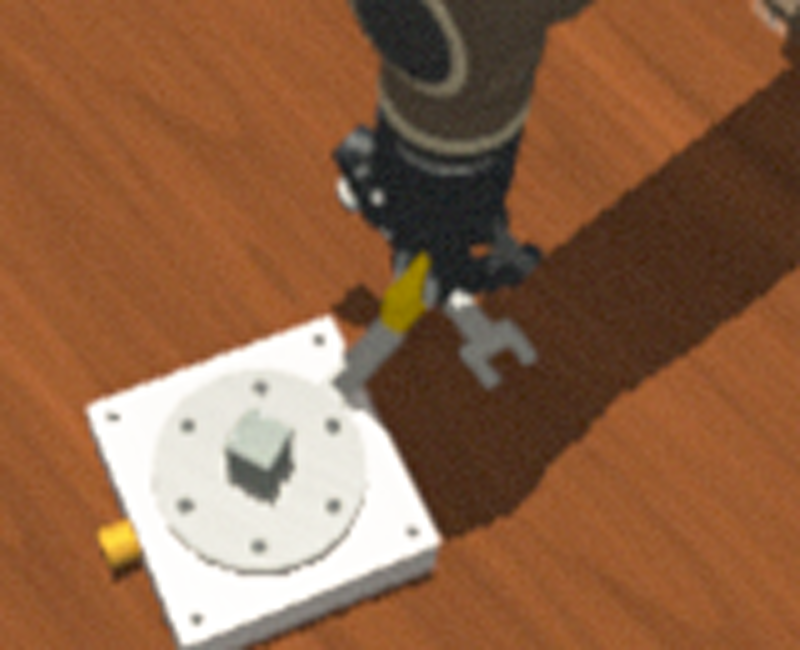

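View pics/top15c.png

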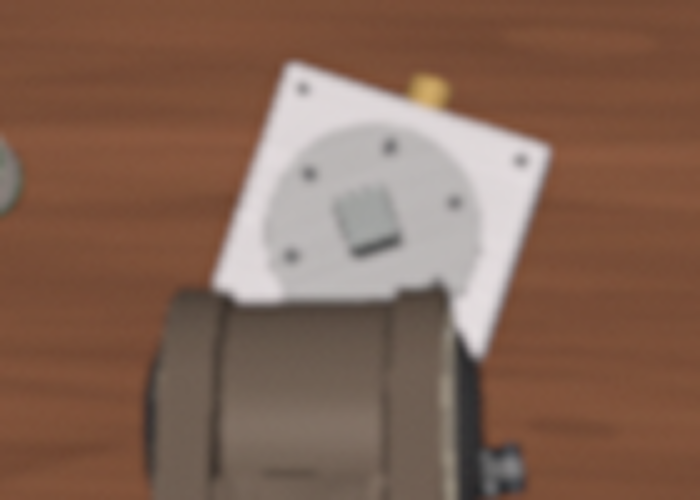

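Request:
apply_moves --deltas '[[[0, 0, 0, 0, 0, 0], [0, 0, 0, 0, 0, 0], [0, 0, 0, 0, 0, 0], [0, 0, 0, 0, 0, 0], [0, 0, 0, 0, 0, 0]]]'

```text
time_s: 24.35
position: [0.4552, 0.0162, 0.0657]
tcp_rot: [-1.334, 1.123, 1.335]
force: [-2.8, 0.1, -0.7]
finger_gap: 0.0127
```

```bash
python3 -c "
from h import *
s=r.sense();print(s['time_s'],s['position'],s['force'],s['finger_gap'],abs(s['qvel']).max());print(r.finish_job())"
```

```text
24.35 [0.45517479 0.01624197 0.06570475] [-2.75915636  0.1262076  -0.65127873] 0.012707405087261774 0.0016955617247970385
the job is handed in; nothing more can be done
None
```

I handed the job in at 24.35 s: the cover is in its pocket and released, and the arm is still holding the feeler in the gap under the flange.

- **Cover:** I picked the smaller grey one. It touched down with the tool at 72.6 mm, where 72.5 mm means fully seated. In the last scene view it is still in the pocket; an earlier check during insertion put its shift at about 0.4 mm.
- **Feeler:** The blade lies flat on the pump face and points at the middle of the cover. The push peaked at about 8.5 N as the ramp went under the flange. At the end it drags at about 2.8 N, with the grip 12.7 mm wide and the arm still.
- **Red line:** My two estimates disagree slightly, at about 59.3 mm from the cover's centre by the tool position and about 60.7 mm by the camera, against the 60 mm flange edge. I could not see the line directly at the end, because the raised flange hides it from the scene camera and the arm blocks the top one.
- **Wrist:** On the way to the feeler, joint 6 reached its end stop (about 3.14 rad) and the arm stopped short. I turned the wrist the other way round and carried on.
- **Bystanders:** I never touched the oil bottle, calculator or spanner. I did not check their positions again at the end.

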